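Two-pass insulation test of a batch of power adapters

TASK

Run the two-pass insulation (high-voltage) test on the batch of black power adapters. First pass: lay every adapter on the tester bed side by side, an end towards the rail, in front of the clear guard; with the straightedge, held by its grip, push them all together as one row until every end is flush and square against the copper-faced rail; lay the straightedge back on its blue mat as it lay; turn the trip-current dial clockwise from its zero mark by one click for each adapter; then press the green start button. Second pass: draw the adapters back, turn each a quarter turn so that a long side faces the rail, push them home together with the straightedge again, lay it back on the mat and press start once more, leaving the dial as it is. Leave the flux bottle, solder spool and mug where they stand, and let go of everything at the end.

Things in the scene. Friction and masses are not known exactly. Their poses are not given: they have to be found in the camera images.
- bed: tester, fixed: flat aluminium plate with a black strip, 240 mm (x) by 290 mm (y), its top 10 mm above the desk. Origin at desk level; the plate runs from x -105 to +135 mm and y -145 to +145 mm. +x points to the rail, which stands along the far side
- loading (a point): middle of the loading place on the plate's top, between two yellow lines 95 mm apart that run along y (47 mm before and behind this point); axes as the bed's
- rail (a point): middle of the rail's flat copper-faced front, at the level of the plate's top; axes as the bed's. The grey rail is 42 mm high above the plate and as long. An adapter that is home has its origin at x -31 mm here with an end at the rail, at x -18 mm with a long side at it
- guard_edge (a point): middle of the upper front edge of the clear guard plate, 3 mm thick, that overhangs the rail's front by 28 mm; 42 mm of room between it and the plate; 5 mm cheeks close its two ends (inner faces 140 mm left and right of here). Axes as the bed's
- pod (a point): centre of the flat top of the grey control pod on the bed's right side, 120 mm (x) by 80 mm (y), 45 mm above the desk; the dial is 26 mm to +x of it, the start button 36 mm to -x; axes as the bed's. Farther right a fixed board rig, 0.20 m tall, stands on the desk (world x 0.44 to 0.76 m, slanting from y -0.05 at its far end to -0.2 m at its near end): pass over it or keep clear
- dial (a joint): turn of the trip-current dial in rad, clockwise seen from above is positive; 0 at the start (pointer on the red mark, bar along the bed's x). It is a detented encoder with a click every 20 degrees (0.349 rad): let go, it springs to the nearest click. Peak torque about 0.045 N m, no end stop near
- dial_grip (a point): on the dial's axis, at the height to grip its bar: black bar 40 mm long, 12 mm thick, 22 mm high, its top 10 mm above this point, 29 mm above the pod's top; under it a round skirt 44 mm across and 8 mm high. x along the bar, towards the pointer end
- start (a joint): travel of the start button in m, 0 up, 0.005 fully down; springs back, fully down takes about 4 N
- start_top (a point): centre of the top of the green start button, 22 mm across
- mat: blue rubber mat, fixed, 300 mm (x) by 68 mm (y from -29 to +39 mm), 3 mm thick, with a lip 15 mm high along its outer side (y +33 to +39 mm); the straightedge's place is centred on the origin, which lies at desk level
- straightedge: insulating straightedge: white plastic angle 270 mm long (y), foot 44 mm deep (x) and 4 mm thick, with an upright face 26 mm high whose flat front is at x +22 mm; on the foot stands an orange grip, 100 mm long (y), 16 mm thick (x -16 to 0 mm), up to 66 mm above the underside. Origin at the centre of its underside; about 0.3 kg. It starts on the mat, its y along the mat's length
- adapter1: black plastic power adapter, a rounded brick 36 mm (x) by 62 mm (y) by 32 mm high, about 0.2 kg; origin at the centre of its underside, y along its length. Either end and either long side will do. Grip it across the 36 mm
- adapter2: black plastic power adapter, a rounded brick 36 mm (x) by 62 mm (y) by 32 mm high, about 0.2 kg; origin at the centre of its underside, y along its length. Either end and either long side will do. Grip it across the 36 mm
- adapter3: black plastic power adapter, a rounded brick 36 mm (x) by 62 mm (y) by 32 mm high, about 0.2 kg; origin at the centre of its underside, y along its length. Either end and either long side will do. Grip it across the 36 mm; in some batches it is missing
- adapter4: black plastic power adapter, a rounded brick 36 mm (x) by 62 mm (y) by 32 mm high, about 0.2 kg; origin at the centre of its underside, y along its length. Either end and either long side will do. Grip it across the 36 mm; in some batches it is missing
- flux: white flux bottle with a red nozzle, 35 mm across, 94 mm high, origin at the centre of its underside; bystander
- spool: solder spool, 56 mm across, 32 mm high, origin at the centre of its underside; bystander
- mug: teal mug, 92 mm high, 85 mm across and 115 mm over the handle, origin at the middle of its underside, handle to -y; bystander
Mind the look-alikes: they are no part of the job. What is shaped like the adapter1 but purple is not meant.

How it is judged:
By the outcome, as a careful person would: the job done as asked, in the order asked, and still so for the second after the job is handed in, with the robot touching nothing.
Of adapter3, adapter4 only 1 to 2 are there at a start; the rules pass over those that are not, and their reading is None.
At some moment in a run one of straightedge may be knocked a few centimetres aside while the robot is not near it.
Once in a run the grip may slacken for a moment while it holds something.
It also fails if it takes over 210 s, if anything falls off the work surface, if the arm or the gripper's body presses on something with over 40 N, if the wrist force passes 120 N, or if a joint passes its speed limit or range.

ROBOT

A 6-joint arm with a two-finger parallel gripper is mounted at the origin on a cart in front of the work surface, level with it; the furniture and walls round the work are solid. World frame = base frame: x ahead of the robot, y to its left, z up, the work surface at z = 0. Lengths are in m, angles in rad, forces in N, time in s.
With the tool pointing down it reaches from about 0.35 to 0.975 m from the base axis. Payload 4.9 kg.
Tool frame: the origin (TCP) lies midway between the tips of the shut fingers; the grasp point (between the pads) lies 19 mm behind it; z points along the fingers, y is the line along which they close (so a half turn about z gives the same grasp; the last joint's range is limited). The gripper opens to 85 mm and grips with 20 to 120 N. Pads are 22 mm wide; open, the fingers measure 114 mm over their backs; the gripper's body (76 mm by 85 mm) begins 54 mm behind the grasp point. The pads swing forward as they close: fully open they stand 13 mm farther back than shut.
Start: joints at [1.05, 0.053, 1.613, -0, 1.476, -0.119], TCP at [0.244, 0.575, 0.231] pointing down, gripper open.
Joint ranges: [-3.01, 3.01], [-1.01, 2.22], [0.06, 2.58], [-1.02, 4.17], [0.09, 2.62], [-3.14, 3.14]. Speed limits (rad/s): [2.57, 2.57, 3.14, 3.14, 3.14, 3.14].

INTERFACE

Orientations are given as a rotation vector (axis times angle).
In Python, from station import telemetry, optics, ctrl gives the robot as it stands.
- The arm moves only by the shell command python3 -m pendant 'ROWS' [FORCE]. ROWS is JSON, one flat list of numbers, 7 for each row, row after row: the turn, a rotation vector about the tool's x, y, z as a fraction of full scale, then the shift along the tool's x, y, z as a fraction of full scale, then the opening, from 0 (shut) to 1 (fully open). In form: [ax, ay, az, tx, ty, tz, fingers, ax, ay, az, tx, ty, tz, fingers, ...]. A call has 1 to 12 rows; each row is the pose to reach, as a shift and turn from the pose commanded when the call began, along the tool's axes at that moment; what a row does not reach only later rows make up. Full scale, the value 1, is 300 mm for a shift and 30 degrees for a turn. A row lasts 1/8 s, in which the tool goes at most 62.5 mm and 10.7 degrees, less where a joint would pass 70% of its speed; a pose out of reach is approached as far as the arm can. A call with a number of a shift or a turn outside -1 to 1 is refused whole. A call with a gripper value outside its range is refused whole. The fingers move at their own pace and stop on an object; FORCE is the grip in N (left out, the last holds). Time passes only in rows, so rows that repeat a pose let the fingers close. It gives the time, the measured TCP pose, the force, the opening and the grip force at its end, in the units of the state.
- telemetry.get_obs(): the state, without advancing time (a new reading comes with each control period).
- optics.get_image(name): name is "side" or "top" or "wrist"; returns a dict with "image" (400x640x3 uint8, red, green, blue), "depth" (400x640 float32, m along the optical axis (not along the pixel's ray), 0 where there is no reading), "fx", "fy", "cx", "cy" (pixels), "rvec" (rotation vector, rad) and "tvec" (3), from world to camera coordinates, as OpenCV has them. Camera axes: x right, y down, z forward; pixel columns grow to the right and rows downward; lengths in m; the calibration is good to about 2 mm. The wrist camera is an equidistant fisheye: a pixel r from the principal point sees the ray r / f radians off the axis. A picture is of the moment at which its call begins.
- ctrl.finish_job(): hands the job in; it is judged then, once.
The state is a dict: "t": time; "q": joint angles; "dq": joint speeds; "effort": joint torques, N m; "tool_pos": TCP position; "tool_rot": TCP orientation; "contact_force": force on the tool from outside, world axes, zero at the start; "wrist_torque": the same for the moment, N m; "opening": finger opening in m; "grip_force": force on a finger pad.
Only numpy, scipy, OpenCV 4.12 (cv2) and the standard library are available. Lean on these libraries where they do the work, as an engineer would, in place of code of your own. Each camera call takes 0.05 s, during which the arm holds its last target. There are 200 camera calls.

## Working session

There is one attempt and no reset: what is moved stays moved. The work goes in short steps, Python scripts to look and compute and a shell command to move; the robot and the scene stay as the last step left them, time stands still between calls to the robot, and variables do not carry over. Pictures are saved under pics/ and viewed, at most 14 in all, crops included, and the job is handed in when it is done.

```bash
ls; mkdir -p pics; python3 - <<'E'
from station import telemetry, optics
import cv2, numpy as np
print(telemetry.get_obs())
for n in ("top","side"):
    d=optics.get_image(n); cv2.imwrite(f"pics/{n}0.png",d["image"][:,:,::-1]); np.savez(f"{n}0.npz",**d)
    print(n,d["fx"],d["fy"],d["cx"],d["cy"],d["rvec"],d["tvec"])
E
```

```text
pics
{'t': 0.0, 'q': array([ 1.05000091e+00,  5.33824705e-02,  1.61429300e+00,  5.83257424e-06,
        1.47599916e+00, -1.18994403e-01]), 'dq': array([-7.23725650e-04, -9.08591656e-04, -1.13428749e-03,  6.77123921e-04,
        4.90095319e-05, -4.69744127e-04]), 'effort': array([ 1.43985588e-03, -3.93683624e+01, -3.70177603e+01, -3.97811550e-05,
        6.95518451e-03, -2.73671411e-06]), 'tool_pos': array([0.24410584, 0.57468229, 0.23004774]), 'tool_rot': array([-0.62677929, -3.07775805,  0.00310094]), 'contact_force': array([-0.23945907, -1.0513748 ,  0.77403275]), 'wrist_torque': array([ 0.00125174,  0.05042233, -0.00616763]), 'grip_force': 0.0, 'opening': 0.08526009002066569}
top 493.13772322009174 493.13772322009174 323.57781314943816 200.3961028510082 [ 2.09529315 -2.15548315  0.17049379] [0.00925693 0.53281811 1.29395023]
side 498.8767353890037 498.8767353890037 314.8424845375514 190.98425743712835 [ 1.88349382 -0.55274191  0.40651056] [-0.46069919  0.18090052  1.42633073]
```

View pics/top0.png

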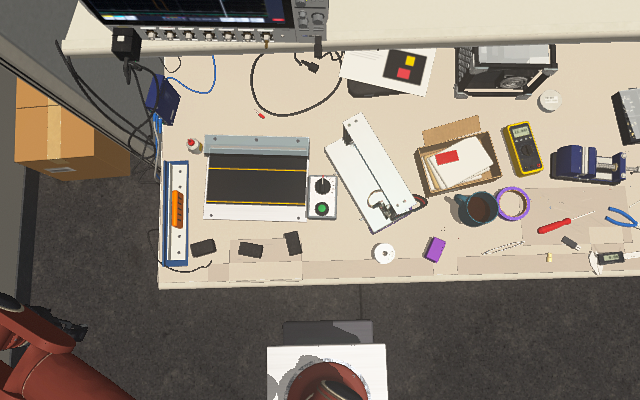

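View pics/side0.png

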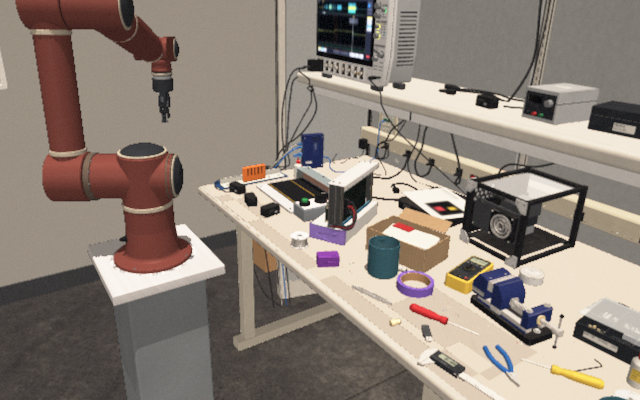

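The top view shows three black adapters at (203,247), (251,249) and (292,242). It also shows the straightedge at (177,212), the bed at (257,178), the pod at (322,197), and the purple decoy at (434,249). I'll measure these.

```bash
cat > h.py <<'E'
from station import telemetry, optics
import cv2, numpy as np
from scipy.spatial.transform import Rotation as R
def grab(n,save=None):
    d=optics.get_image(n)
    if save: cv2.imwrite(f"pics/{save}.png",d["image"][:,:,::-1])
    return d
def load(f): return {k:v for k,v in np.load(f).items()}
def rays(d,uv,fish=False):
    uv=np.atleast_2d(np.asarray(uv,float)); M=R.from_rotvec(d["rvec"]).as_matrix()
    a=(uv-[d["cx"],d["cy"]])/[d["fx"],d["fy"]]
    if fish:
        r=np.linalg.norm(a,axis=1)+1e-12
        v=np.c_[a*(np.sin(r)/r)[:,None],np.cos(r)]
    else: v=np.c_[a,np.ones(len(a))]
    return -M.T@d["tvec"], v@M
def onplane(d,uv,z,fish=False):
    o,v=rays(d,uv,fish); return o+v*((z-o[2])/v[:,2])[:,None]
def proj(d,P,fish=False):
    P=np.atleast_2d(P); c=R.from_rotvec(d["rvec"]).apply(P)+d["tvec"]
    if fish:
        rr=np.linalg.norm(c[:,:2],axis=1); th=np.arctan2(rr,c[:,2]); a=c[:,:2]/(rr+1e-12)[:,None]*th[:,None]
    else: a=c[:,:2]/c[:,2:]
    return a*[d["fx"],d["fy"]]+[d["cx"],d["cy"]]
def rect(d,mask,z,fish=False,amin=60):
    """blobs of a mask -> min-area rects on plane z: centre, sizes, angle of long side"""
    out=[]
    for c in cv2.findContours(mask.astype(np.uint8),cv2.RETR_EXTERNAL,cv2.CHAIN_APPROX_NONE)[0]:
        if cv2.contourArea(c)<amin: continue
        p=onplane(d,c[:,0],z,fish)[:,:2]
        b=cv2.boxPoints(cv2.minAreaRect((p*1000).astype(np.float32)))
        e=[b[1]-b[0],b[2]-b[1]]; l=[np.linalg.norm(x) for x in e]; k=int(np.argmax(l))
        out.append((b.mean(0).round(1),round(l[k],1),round(l[1-k],1),round(np.degrees(np.arctan2(e[k][1],e[k][0]))%180,1),c[:,0].mean(0).round(0)))
    return out
E
python3 - <<'E'
from h import *
d=load("top0.npz"); im=d["image"]; hsv=cv2.cvtColor(im,cv2.COLOR_RGB2HSV)
cv2.imwrite("pics/c0.png",cv2.resize(im[100:290,140:360,::-1],None,fx=3.6,fy=3.0,interpolation=cv2.INTER_CUBIC))
m=(im.max(2)<75); m[:, :165]=0; m[:225]=0; m[275:]=0; m[:,330:]=0
for r in rect(d,m,0.032): print("ad",r)
H,S,V=[hsv[...,i].astype(int) for i in range(3)]
def reg(m,a,b,c,e):
    k=np.zeros_like(m);k[a:b,c:e]=m[a:b,c:e];return k
for r in rect(d,reg((H>100)&(H<125)&(S>130),155,270,155,195),0.003): print("mat",r)
for r in rect(d,reg((H>5)&(H<20)&(S>170),180,240,165,190),0.069): print("grip",r)
for r in rect(d,reg((S<25)&(V>215),155,270,165,190),0.005): print("white",r)
for r in rect(d,reg((H>40)&(H<85)&(S>100),195,220,310,335),0.053,amin=20): print("btn",r)
for r in rect(d,reg((H>20)&(H<35)&(S>130),150,215,200,310),0.01,amin=20): print("lines",r)
P=d["depth"]; 
E
```

```text
ad (array([407.4, 195. ], dtype=float32), np.float32(61.4), np.float32(33.7), np.float32(77.2), array([250., 249.]))
ad (array([415.6, 324.9], dtype=float32), np.float32(63.9), np.float32(36.1), np.float32(104.4), array([203., 247.]))
mat (array([517.9, 408.2], dtype=float32), np.float32(295.5), np.float32(59.2), np.float32(1.2), array([176., 223.]))
grip (array([518.8, 386.4], dtype=float32), np.float32(101.3), np.float32(27.0), np.float32(1.5), array([177., 209.]))
white (array([521.3, 401.8], dtype=float32), np.float32(267.7), np.float32(37.9), np.float32(0.1), array([180., 212.]))
btn (array([5.124e+02, 2.000e-01], dtype=float32), np.float32(19.1), np.float32(18.9), np.float32(178.4), array([322., 208.]))
lines (array([539.8, 185.2], dtype=float32), np.float32(272.1), np.float32(4.0), np.float32(86.7), array([256., 202.]))
lines (array([634.7, 180.6], dtype=float32), np.float32(272.5), np.float32(4.0), np.float32(86.6), array([257., 169.]))
```

View pics/c0.png

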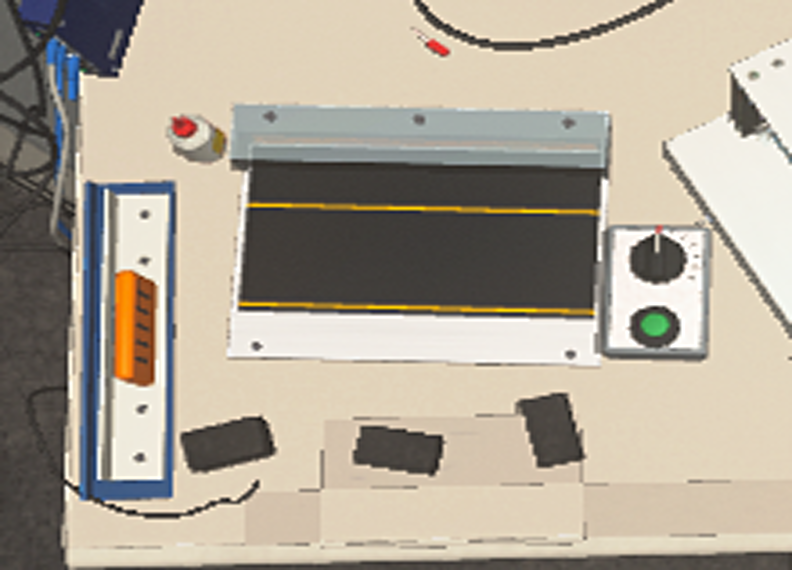

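The crop confirms there are exactly three adapters, so the dial needs 3 clicks. The bed yaw is about -3.35° and the loading point is about (0.587, 0.183). Next I'll write the planner and move to a close view.

```bash
cat >> h.py <<'E'
def state():
    o=telemetry.get_obs(); M=R.from_rotvec(o["tool_rot"]).as_matrix()
    return o,np.array(o["tool_pos"]),M
def yawof(M): return np.degrees(np.arctan2(M[1,1],M[0,1]))
def Mdown(psi):
    p=np.radians(psi); y=np.array([np.cos(p),np.sin(p),0]); z=np.array([0,0,-1.]); return np.c_[np.cross(y,z),y,z]
def plan(*tg,start=None):
    """targets (x,y,z,psi) in mm,deg of tool y axis (mod 180): prints row numbers, each relative to the previous target"""
    o,p,M=state()
    if start is not None: p=np.array(start[:3])/1000; M=Mdown(start[3])
    q6=np.degrees(o["q"][5])
    for t in tg:
        psi0=yawof(M); dp=(t[3]-psi0+90)%180-90
        Mt=Mdown(psi0+dp); pt=np.array(t[:3])/1000
        s=M.T@(pt-p)/0.3; a=R.from_matrix(M.T@Mt).as_rotvec(degrees=True)/30
        print("a",a.round(3),"t",s.round(4),"dist mm",round(np.linalg.norm(pt-p)*1000),"psi",round(psi0+dp,1))
        p,M=pt,Mt
E
python3 - <<'E'
from h import *
o,p,M=state(); print(yawof(M),M.round(3))
plan((400,290,330,90)) 
plan((400,290,330,0))
E
```

```text
66.97579106290708 [[-0.92   0.391 -0.001]
 [ 0.391  0.92  -0.002]
 [ 0.    -0.002 -1.   ]]
a [-0.004 -0.001 -0.767] t [-0.8493 -0.6708 -0.3317] dist mm 340 psi 90.0
a [-4.000e-03  2.000e-03  2.233e+00] t [-0.8493 -0.6708 -0.3317] dist mm 340 psi 0.0
```

```bash
python3 -m pendant '[0,0,-0.767,-0.85,-0.67,-0.33,1, 0,0,-0.767,-0.85,-0.67,-0.33,1, 0,0,-0.767,-0.85,-0.67,-0.33,1, 0,0,-0.767,-0.85,-0.67,-0.33,1, 0,0,-0.767,-0.85,-0.67,-0.33,1, 0,0,-0.767,-0.85,-0.67,-0.33,1, 0,0,-0.767,-0.85,-0.67,-0.33,1,0,0,-0.767,-0.85,-0.67,-0.33,1,0,0,-0.767,-0.85,-0.67,-0.33,1]'
python3 - <<'E'
from h import *
d=grab("wrist","w1"); np.savez("w1.npz",**d); print(d["fx"],d["cx"],d["cy"],(-R.from_rotvec(d["rvec"]).as_matrix().T@d["tvec"]))
E
```

```text
t: 1.23
tool_pos: [0.3997, 0.2913, 0.3294]
tool_rot: [0.002, -3.14, 0.001]
contact_force: [-0.2, 1.2, 0.5]
opening: 0.0858
grip_force: 0.0
309.70691628693146 321.2493930822417 200.08980180033743 [0.32164066 0.29128152 0.47103858]
```

View pics/w1.png

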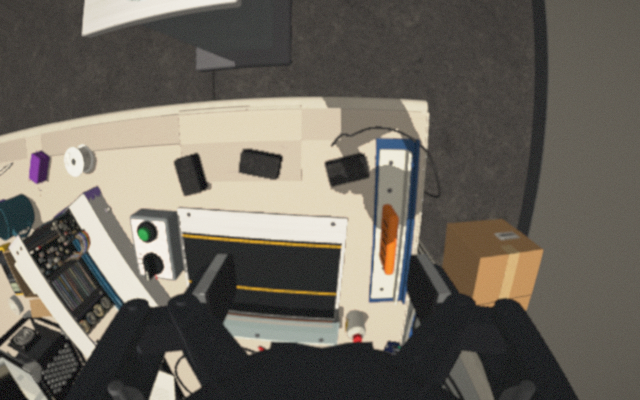

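The wrist view shows the adapters at (190,174), (260,163) and (347,169). The straightedge is at (395,225), with its upright on the lip (right) side. I'll measure from this picture.

```bash
python3 - <<'E'
from h import *
d=load("w1.npz"); im=d["image"]; hsv=cv2.cvtColor(im,cv2.COLOR_RGB2HSV); H,S,V=[hsv[...,i].astype(int) for i in range(3)]
def reg(m,a,b,c,e):
    k=np.zeros_like(m);k[a:b,c:e]=m[a:b,c:e];return cv2.morphologyEx(k.astype(np.uint8),cv2.MORPH_OPEN,np.ones((3,3)))
for c in ((165,215),(230,295),(320,372)):
  for z in (0.032,0.016): 
    for r in rect(d,reg(V<70,140,205,*c),z,True,amin=200): print("ad",z,r)
for r in rect(d,reg((H>3)&(H<22)&(S>150),190,285,370,405),0.069,True): print("grip",r)
for r in rect(d,reg((S<35)&(V>130),140,305,368,405),0.005,True): print("white",r)
for r in rect(d,reg((H>100)&(H<125)&(S>120),130,310,360,425),0.003,True): print("mat",r)
for r in rect(d,reg((H>40)&(H<85)&(S>100),210,250,130,165),0.053,True,20): print("btn",r)
for r in rect(d,((H>18)&(H<35)&(S>110)&(np.arange(400)[:,None]>225)&(np.arange(400)[:,None]<300)&(np.arange(640)>180)&(np.arange(640)<345)),0.01,True,20): print("lines",r)
cv2.imwrite("pics/w1c.png",cv2.resize(im[195:350,120:430,::-1],None,fx=2.5,fy=2.5,interpolation=cv2.INTER_CUBIC))
D=d["depth"]; o,v=rays(d,[[395,250],[190,174],[260,163],[347,169],[260,222],[270,318],[385,150],[400,250]],True)
for (u,w),r in zip([[395,250],[190,174],[260,163],[347,169],[260,222],[270,318],[385,150],[400,250]],v):
    zc=(R.from_rotvec(d["rvec"]).apply(r))[2]; print((u,w),(o+r*D[w,u]/zc).round(4))
E
```

```text
ad 0.032 (array([417.9,  88.8], dtype=float32), np.float32(56.5), np.float32(42.8), np.float32(12.6), array([191., 174.]))
ad 0.016 (array([421.5,  81.4], dtype=float32), np.float32(58.6), np.float32(44.3), np.float32(12.6), array([191., 174.]))
ad 0.032 (array([403.7, 201.3], dtype=float32), np.float32(59.5), np.float32(34.9), np.float32(79.1), array([260., 163.]))
ad 0.016 (array([406.6, 198. ], dtype=float32), np.float32(61.7), np.float32(36.2), np.float32(79.1), array([260., 163.]))
ad 0.032 (array([412.4, 328.2], dtype=float32), np.float32(56.8), np.float32(37.8), np.float32(104.2), array([347., 169.]))
ad 0.016 (array([415.7, 329.6], dtype=float32), np.float32(58.9), np.float32(39.2), np.float32(104.2), array([347., 169.]))
grip (array([509.7, 388.4], dtype=float32), np.float32(110.0), np.float32(22.1), np.float32(1.5), array([388., 239.]))
white (array([587.7, 399.5], dtype=float32), np.float32(139.4), np.float32(43.6), np.float32(179.3), array([379., 268.]))
white (array([415.6, 400.2], dtype=float32), np.float32(60.8), np.float32(40.1), np.float32(2.3), array([390., 169.]))

[... 167 characters left out ...]
at32(70.7), np.float32(27.0), np.float32(70.8), array([401., 147.]))
btn (array([511.4,  -5.5], dtype=float32), np.float32(25.0), np.float32(22.5), np.float32(167.0), array([144., 233.]))
lines (array([636.3, 225. ], dtype=float32), np.float32(181.8), np.float32(10.9), np.float32(86.5), array([285., 291.]))
lines (array([539.3, 185.3], dtype=float32), np.float32(273.6), np.float32(8.7), np.float32(86.7), array([262., 242.]))
(395, 250) [0.5279 0.4013 0.0631]
(190, 174) [0.418  0.0875 0.0307]
(260, 163) [0.4034 0.201  0.0301]
(347, 169) [0.4127 0.3281 0.0301]
(260, 222) [0.5044 0.1911 0.0086]
(270, 318) [0.6939 0.1956 0.0189]
(385, 150) [0.3873 0.3883 0.0052]
(400, 250) [0.5486 0.4208 0.0227]
```

View pics/w1c.png

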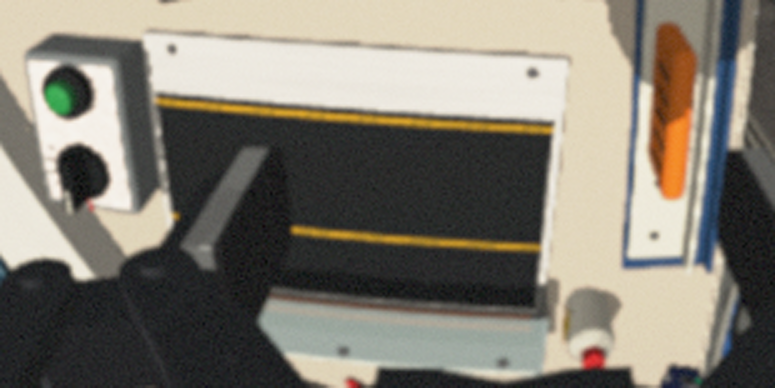

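Depth agrees to about 2 mm. I'll use the depth clouds (top faces only) for the adapters, grip, rail, guard, dial and button.

```bash
cat >> h.py <<'E'
def cloud(d,fish=False):
    v,u=np.mgrid[0:400,0:640]; uv=np.c_[u.ravel(),v.ravel()]
    o,r=rays(d,uv,fish); zc=r@R.from_rotvec(d["rvec"]).as_matrix()[2]
    D=d["depth"].ravel(); P=o+r*(D/zc)[:,None]; P[D<=0]=np.nan
    return P.reshape(400,640,3)
def toprect(P,im,box,zr,cond=None):
    """box x0,x1,y0,y1 mm; zr mm -> centre,long,short,angle,median z"""
    q=P*1000; m=(q[...,0]>box[0])&(q[...,0]<box[1])&(q[...,1]>box[2])&(q[...,1]<box[3])&(q[...,2]>zr[0])&(q[...,2]<zr[1])
    if cond is not None: m&=cond
    k=cv2.connectedComponentsWithStats(m.astype(np.uint8)); 
    if k[0]<2: return None
    m=k[1]==1+np.argmax(k[2][1:,4]); p=q[m]
    b=cv2.boxPoints(cv2.minAreaRect(p[:,:2].astype(np.float32))); e=[b[1]-b[0],b[2]-b[1]]; l=[np.linalg.norm(x) for x in e]; i=int(np.argmax(l))
    return b.mean(0).round(1),"L",l[i].round(1),"W",l[1-i].round(1),"ang",np.degrees(np.arctan2(e[i][1],e[i][0])).round(1)%180,"z",np.median(p[:,2]).round(1),m.sum()
E
python3 - <<'E'
from h import *
for f,fi in (("w1.npz",True),("top0.npz",False)):
    d=load(f);P=cloud(d,fi);im=d["image"];V=im.max(2);print(f)
    for b in ((370,460,40,130),(360,450,150,245),(370,460,280,370)): print(toprect(P,im,b,(24,38),V<90))
    h=cv2.cvtColor(im,cv2.COLOR_RGB2HSV)
    print("grip",toprect(P,im,(430,600,360,430),(60,74),(h[...,0]<25)&(h[...,1]>120)))
    print("upright",toprect(P,im,(350,680,380,440),(22,36),h[...,1]<60))
    print("foot",toprect(P,im,(350,700,360,440),(3,11),h[...,1]<60))
    print("pod",toprect(P,im,(450,640,-60,50),(39,50)))
    print("dial",toprect(P,im,(540,620,-50,50),(65,82)))
    print("btn",toprect(P,im,(480,540,-40,40),(46,66),(h[...,0]>40)&(h[...,0]<85)&(h[...,1]>100)))
    print("railtop",toprect(P,im,(600,780,20,360),(48,62)))
    print("plate",toprect(P,im,(440,780,20,360),(5,15)))
E
```

```text
w1.npz
(array([419.8,  82.9], dtype=float32), 'L', np.float32(58.4), 'W', np.float32(32.6), 'ang', np.float32(11.8), 'z', np.float64(31.0), np.int64(704))
(array([405.9, 200.3], dtype=float32), 'L', np.float32(58.9), 'W', np.float32(32.3), 'ang', np.float32(78.4), 'z', np.float64(30.8), np.int64(858))
(array([415. , 329.2], dtype=float32), 'L', np.float32(58.5), 'W', np.float32(35.4), 'ang', np.float32(105.2), 'z', np.float64(30.8), np.int64(932))
grip (array([519.3, 393.5], dtype=float32), 'L', np.float32(96.8), 'W', np.float32(16.0), 'ang', np.float32(179.4), 'z', np.float64(66.8), np.int64(582))
upright (array([520.3, 422.5], dtype=float32), 'L', np.float32(268.8), 'W', np.float32(5.9), 'ang', np.float32(0.2), 'z', np.float64(27.3), np.int64(492))
foot (array([521.1, 400.8], dtype=float32), 'L', np.float32(271.3), 'W', np.float32(43.6), 'ang', np.float32(179.9), 'z', np.float64(5.7), np.int64(2524))
pod (array([544.6,  -1.1], dtype=float32), 'L', np.float32(120.4), 'W', np.float32(80.9), 'ang', np.float32(176.2), 'z', np.float64(44.3), np.int64(1619))
dial (array([570.5,  -3.4], d
[... 1584 characters left out ...]
 np.float32(79.6), 'ang', np.float32(176.7), 'z', np.float64(44.7), np.int64(854))
dial (array([570.8,  -3. ], dtype=float32), 'L', np.float32(37.5), 'W', np.float32(10.9), 'ang', np.float32(178.4), 'z', np.float64(73.8), np.int64(72))
btn (array([509.3,   1.4], dtype=float32), 'L', np.float32(19.1), 'W', np.float32(15.2), 'ang', np.float32(43.2), 'z', np.float64(64.3), np.int64(25))
railtop (array([692.8, 177.7], dtype=float32), 'L', np.float32(291.3), 'W', np.float32(56.3), 'ang', np.float32(86.8), 'z', np.float64(54.6), np.int64(1962))
plate (array([583. , 184.8], dtype=float32), 'L', np.float32(293.4), 'W', np.float32(192.6), 'ang', np.float32(86.3), 'z', np.float64(9.9), np.int64(6165))
```

```bash
cat >> h.py <<'E'
L0=np.array([587.2,182.9]); YB=-3.35
U=np.array([np.cos(np.radians(YB)),np.sin(np.radians(YB))]); W=np.array([-U[1],U[0]])
def B(u,v,z,psi): return (*(L0+u*U+(v+1)*W),z,psi)   # bed coords (mm) about loading, v from bed middle
E
python3 - <<'E'
from h import *
plan((421,82,110,102.4),(421,82,4,102.4),(421,82,32,102.4),B(5,-75,32,86.65),B(5,-75,14.5,86.65),B(5,-75,90,86.65))
E
```

```text
a [-0.001 -0.003 -0.41 ] t [-0.0707 -0.6975  0.7318] dist mm 304 psi 102.4
a [0. 0. 0.] t [0.     0.     0.3533] dist mm 106 psi 102.4
a [0. 0. 0.] t [ 0.      0.     -0.0933] dist mm 28 psi 102.4
a [0.    0.    0.525] t [-0.5624 -0.0324  0.    ] dist mm 169 psi 86.6
a [0. 0. 0.] t [0.     0.     0.0583] dist mm 18 psi 86.6
a [0. 0. 0.] t [ 0.      0.     -0.2517] dist mm 76 psi 86.6
```

```bash
python3 -m pendant '[0,0,-0.41,-0.071,-0.697,0.732,1,0,0,-0.41,-0.071,-0.697,0.732,1,0,0,-0.41,-0.071,-0.697,0.732,1,0,0,-0.41,-0.071,-0.697,0.732,1,0,0,-0.41,-0.071,-0.697,0.732,1,0,0,-0.41,-0.071,-0.697,0.732,1,0,0,-0.41,-0.071,-0.697,0.732,1]' && python3 -m pendant '[0,0,0,0,0,0.2,1,0,0,0,0,0,0.3,1,0,0,0,0,0,0.353,1,0,0,0,0,0,0.353,1,0,0,0,0,0,0.353,0,0,0,0,0,0,0.353,0,0,0,0,0,0,0.353,0,0,0,0,0,0,0.353,0,0,0,0,0,0,0.353,0,0,0,0,0,0,0.353,0]' 60 && python3 -m pendant '[0,0,0,0,0,-0.05,0,0,0,0,0,0,-0.093,0,0,0,0,0,0,-0.093,0]'
python3 -c "
from h import *
plan(B(5,-75,32,86.65))"
```

```text
t: 2.15
tool_pos: [0.4221, 0.0821, 0.1113]
tool_rot: [-0.337, 3.123, 0.001]
contact_force: [-0.1, -0.4, 0.7]
opening: 0.0853
grip_force: 0.0
t: 3.4
tool_pos: [0.423, 0.0814, 0.0061]
tool_rot: [-0.336, 3.121, -0.0]
contact_force: [0.1, 0.6, 6.7]
opening: 0.0349
grip_force: 62.2
t: 3.78
tool_pos: [0.4229, 0.0814, 0.0342]
tool_rot: [-0.336, 3.12, -0.0]
contact_force: [0.3, -0.1, -2.9]
opening: 0.0348
grip_force: 61.3
a [-0.     0.006  0.521] t [-0.5568 -0.0281  0.0091] dist mm 167 psi 86.6
```

```bash
python3 -m pendant '[0,0,0.26,-0.15,-0.01,0,0,0,0,0.52,-0.3,-0.03,0,0,0,0,0.52,-0.45,-0.03,0,0,0,0,0.52,-0.557,-0.028,0,0,0,0,0.52,-0.557,-0.028,0,0,0,0,0.52,-0.557,-0.028,0,0,0,0,0.52,-0.557,-0.028,0.03,0,0,0,0.52,-0.557,-0.028,0.057,0,0,0,0.52,-0.557,-0.028,0.057,0,0,0,0.52,-0.557,-0.028,0.057,0.62,0,0,0.52,-0.557,-0.028,0.057,0.62,0,0,0.52,-0.557,-0.028,0.057,0.62]' && python3 -m pendant '[0,0,0,0,0,0,0.62,0,0,0,0,0,-0.1,0.62,0,0,0,0,0,-0.2,0.62,0,0,0,0,0,-0.25,0.62]'
python3 -c "
from h import *
o,p,M=state();p=p*1000
plan((406.7,199,90,115),(406.7,199,90,143),(406.7,199,90,168),(406.7,199,4,168),(406.7,199,32,168),(406.7,199,32,140),(406.7,199,32,112),(406.7,199,32,86.65),B(5,0,32,86.65))"
```

```text
t: 5.28
tool_pos: [0.5867, 0.1087, 0.0154]
tool_rot: [-0.091, -3.14, 0.0]
contact_force: [0.1, 0.6, -0.1]
opening: 0.0529
grip_force: 0.0
t: 5.78
tool_pos: [0.5879, 0.1088, 0.0926]
tool_rot: [0.091, 3.137, 0.0]
contact_force: [0.7, 0.3, -0.0]
opening: 0.0527
grip_force: 0.0
a [-0.001  0.006 -0.944] t [0.6204 0.2652 0.0071] dist mm 202 psi 115.0
a [ 0.     0.    -0.933] t [0. 0. 0.] dist mm 0 psi 143.0
a [ 0.     0.    -0.833] t [0. 0. 0.] dist mm 0 psi 168.0
a [0. 0. 0.] t [0.     0.     0.2867] dist mm 86 psi 168.0
a [0. 0. 0.] t [ 0.      0.     -0.0933] dist mm 28 psi 168.0
a [0.    0.    0.933] t [0. 0. 0.] dist mm 0 psi 140.0
a [0.    0.    0.933] t [0. 0. 0.] dist mm 0 psi 112.0
a [0.    0.    0.845] t [0. 0. 0.] dist mm 0 psi 86.6
a [0. 0. 0.] t [-0.6204 -0.0151  0.    ] dist mm 186 psi 86.6
```

```bash
python3 -m pendant '[0,0,-0.94,0.62,0.265,0.007,1,0,0,-0.94,0.62,0.265,0.007,1,0,0,-0.94,0.62,0.265,0.007,1,0,0,-0.94,0.62,0.265,0.007,1,0,0,-0.94,0.62,0.265,0.007,1]' && python3 -m pendant '[0,0,-0.93,0,0,0,1,0,0,-0.93,0,0,0,1,0,0,-0.93,0,0,0,1]' && python3 -m pendant '[0,0,-0.84,0,0,0,1,0,0,-0.84,0,0,0,1,0,0,-0.84,0,0,0,1,0,0,-0.84,0,0,0.15,1,0,0,-0.84,0,0,0.284,1,0,0,-0.84,0,0,0.284,1,0,0,-0.84,0,0,0.284,1,0,0,-0.84,0,0,0.284,0,0,0,-0.84,0,0,0.284,0,0,0,-0.84,0,0,0.284,0,0,0,-0.84,0,0,0.284,0,0,0,-0.84,0,0,0.284,0]' && python3 -m pendant '[0,0,0,0,0,0,0,0,0,0,0,0,-0.05,0,0,0,0,0,0,-0.093,0,0,0,0.4,0,0,-0.093,0,0,0,0.93,0,0,-0.093,0,0,0,0.93,0,0,-0.093,0]' && python3 -m pendant '[0,0,0.4,0,0,0,0,0,0,0.93,0,0,0,0,0,0,0.93,0,0,0,0,0,0,0.93,0,0,0,0]'
python3 -c "
from h import *
plan(B(5,0,34,86.65))"
```

```text
t: 6.4
tool_pos: [0.4053, 0.1991, 0.0883]
tool_rot: [-0.678, 3.067, -0.0]
contact_force: [0.9, -0.4, 0.6]
opening: 0.0854
grip_force: 0.0
t: 6.78
tool_pos: [0.4076, 0.1982, 0.0889]
tool_rot: [-1.399, 2.812, -0.001]
contact_force: [0.1, -0.3, 0.4]
opening: 0.0854
grip_force: 0.0
t: 8.28
tool_pos: [0.407, 0.1992, 0.0047]
tool_rot: [-1.976, 2.44, -0.002]
contact_force: [0.2, -0.8, 6.0]
opening: 0.0348
grip_force: 61.5
t: 9.02
tool_pos: [0.4056, 0.1989, 0.0318]
tool_rot: [-1.324, 2.849, 0.0]
contact_force: [-0.5, 0.3, -1.6]
opening: 0.0349
grip_force: 60.7
t: 9.52
tool_pos: [0.4056, 0.1989, 0.0316]
tool_rot: [-0.607, 3.082, 0.0]
contact_force: [0.6, 0.1, -2.3]
opening: 0.0349
grip_force: 60.7
a [0.    0.    0.854] t [-0.5565 -0.2829 -0.0079] dist mm 187 psi 86.6
```

```bash
python3 -m pendant '[0,0,0.4,0,0,0,0,0,0,0.853,0,0,0,0,0,0,0.853,-0.1,-0.05,0,0,0,0,0.853,-0.25,-0.12,0,0,0,0,0.853,-0.4,-0.2,0,0,0,0,0.853,-0.556,-0.283,0,0,0,0,0.853,-0.556,-0.283,0,0,0,0,0.853,-0.556,-0.283,0.03,0,0,0,0.853,-0.556,-0.283,0.054,0,0,0,0.853,-0.556,-0.283,0.054,0,0,0,0.853,-0.556,-0.283,0.054,0.62,0,0,0.853,-0.556,-0.283,0.054,0.62]' && python3 -m pendant '[0,0,0,0,0,0,0.62,0,0,0,0,0,-0.1,0.62,0,0,0,0,0,-0.2,0.62,0,0,0,0,0,-0.25,0.62]'
python3 -c "
from h import *
plan((415.7,328.8,90,60),(415.7,328.8,90,37),(415.7,328.8,90,14.6),(415.7,328.8,4,14.6),B(5,75,34,86.65))"
```

```text
t: 11.02
tool_pos: [0.5919, 0.1834, 0.0152]
tool_rot: [0.093, 3.14, 0.0]
contact_force: [0.9, 0.3, 0.4]
opening: 0.0533
grip_force: 0.0
t: 11.52
tool_pos: [0.5933, 0.1834, 0.0922]
tool_rot: [0.093, 3.137, 0.001]
contact_force: [0.3, -0.4, -0.1]
opening: 0.0531
grip_force: 0.0
a [0.003 0.005 0.887] t [0.6198 0.4486 0.0058] dist mm 230 psi 60.0
a [0.    0.    0.767] t [0. 0. 0.] dist mm 0 psi 37.0
a [0.    0.    0.747] t [0. 0. 0.] dist mm 0 psi 14.6
a [0. 0. 0.] t [0.     0.     0.2867] dist mm 86 psi 14.6
a [ 0.     0.    -2.402] t [-0.3789  0.5245 -0.1   ] dist mm 196 psi 86.6
```

```bash
python3 -m pendant '[0,0,0.88,0.62,0.449,0.006,1,0,0,0.88,0.62,0.449,0.006,1,0,0,0.88,0.62,0.449,0.006,1,0,0,0.88,0.62,0.449,0.006,1,0,0,0.88,0.62,0.449,0.006,1,0,0,0.88,0.62,0.449,0.006,1]' && python3 -m pendant '[0,0,0.77,0,0,0,1,0,0,0.77,0,0,0,1,0,0,0.77,0,0,0,1]' && python3 -m pendant '[0,0,0.75,0,0,0,1,0,0,0.75,0,0,0,1,0,0,0.75,0,0,0,1,0,0,0.75,0,0,0.15,1,0,0,0.75,0,0,0.284,1,0,0,0.75,0,0,0.284,1,0,0,0.75,0,0,0.284,1,0,0,0.75,0,0,0.284,0,0,0,0.75,0,0,0.284,0,0,0,0.75,0,0,0.284,0,0,0,0.75,0,0,0.284,0,0,0,0.75,0,0,0.284,0]' && python3 -m pendant '[0,0,0,0,0,0,0,0,0,0,0,0,-0.05,0,0,0,0,0,0,-0.093,0,0,0,-0.4,0,0,-0.093,0,0,0,-0.8,0,0,-0.093,0,0,0,-0.8,0,0,-0.093,0]' && python3 -m pendant '[0,0,-0.4,0,0,0,0,0,0,-0.8,0,0,0,0,0,0,-0.8,0,0,0,0,0,0,-0.8,0,0,0,0]'
python3 -c "
from h import *
plan(B(5,75,32,86.65))"
```

```text
t: 12.28
tool_pos: [0.4148, 0.3285, 0.0881]
tool_rot: [0.807, 3.036, -0.0]
contact_force: [-0.3, 0.8, -0.2]
opening: 0.0852
grip_force: 0.0
t: 12.65
tool_pos: [0.4157, 0.3279, 0.0882]
tool_rot: [1.401, 2.812, -0.0]
contact_force: [0.3, 0.2, 0.2]
opening: 0.085
grip_force: 0.0
t: 14.15
tool_pos: [0.4157, 0.3294, 0.0045]
tool_rot: [1.92, 2.485, 0.004]
contact_force: [0.2, -0.1, 6.4]
opening: 0.0346
grip_force: 61.6
t: 14.9
tool_pos: [0.4144, 0.3287, 0.0314]
tool_rot: [1.359, 2.832, 0.0]
contact_force: [0.4, -0.1, -2.5]
opening: 0.0346
grip_force: 66.1
t: 15.4
tool_pos: [0.4144, 0.3287, 0.0313]
tool_rot: [0.745, 3.052, 0.0]
contact_force: [-0.1, -0.1, -2.6]
opening: 0.035
grip_force: 66.4
a [ 0.     0.    -0.803] t [-0.6468  0.0721 -0.0024] dist mm 195 psi 86.6
```

```bash
python3 -m pendant '[0,0,-0.4,0,0,0,0,0,0,-0.803,0,0,0,0,0,0,-0.803,-0.13,0.01,0,0,0,0,-0.803,-0.3,0.03,0,0,0,0,-0.803,-0.45,0.05,0,0,0,0,-0.803,-0.647,0.072,0,0,0,0,-0.803,-0.647,0.072,0,0,0,0,-0.803,-0.647,0.072,0.03,0,0,0,-0.803,-0.647,0.072,0.053,0,0,0,-0.803,-0.647,0.072,0.053,0,0,0,-0.803,-0.647,0.072,0.053,0.62,0,0,-0.803,-0.647,0.072,0.053,0.62]' && python3 -m pendant '[0,0,0,0,0,0,0.62,0,0,0,0,0,-0.1,0.62,0,0,0,0,0,-0.2,0.62,0,0,0,0,0,-0.3,0.62,0,0,0,0,0,-0.4,1]'
python3 - <<'E'
from h import *
d=grab("top","t2");P=cloud(d);im=d["image"];V=im.max(2);h=cv2.cvtColor(im,cv2.COLOR_RGB2HSV)
for v in (-75,0,75):
    c=B(5,v,0,0)[:2]; print(c,toprect(P,im,(c[0]-45,c[0]+45,c[1]-30,c[1]+30),(34,50)))
print("grip",toprect(P,im,(400,660,350,440),(60,74),(h[...,0]<25)&(h[...,1]>120)))
print("foot",toprect(P,im,(350,700,350,440),(3,11),h[...,1]<60))
print("flux",toprect(P,im,(560,760,325,390),(40,110)))
plan((520.5,394,110,90),(520.5,394,36,90))
E
```

```text
t: 16.9
tool_pos: [0.5965, 0.2589, 0.0152]
tool_rot: [0.09, 3.14, 0.0]
contact_force: [-0.2, -1.1, 0.3]
opening: 0.0529
grip_force: 0.0
t: 17.52
tool_pos: [0.5968, 0.2586, 0.136]
tool_rot: [0.091, 3.14, 0.0]
contact_force: [-0.7, -0.5, -0.1]
opening: 0.0694
grip_force: 0.0
(np.float64(587.8672495455997), np.float64(108.73427491054986)) (array([584.5, 108.8], dtype=float32), 'L', np.float32(60.5), 'W', np.float32(36.0), 'ang', np.float32(177.9), 'z', np.float64(41.5), np.int64(279))
(np.float64(592.2498912344682), np.float64(183.60611508979878)) (array([588.7, 183.4], dtype=float32), 'L', np.float32(62.1), 'W', np.float32(35.2), 'ang', np.float32(178.5), 'z', np.float64(41.0), np.int64(276))
(np.float64(596.6325329233367), np.float64(258.4779552690477)) (array([592. , 243.7], dtype=float32), 'L', np.float32(36.4), 'W', np.float32(9.8), 'ang', np.float32(5.8), 'z', np.float64(41.0), np.int64(35))
grip (array([488.3, 393.4], dtype=float32), 'L', np.float32(33.6), 'W', np.float32(14.1), 'ang', np.float32(6.1), 'z', np.float64(68.2), np.int64(58))
foot (array([435.2, 405.6], dtype=float32), 'L', np.float32(96.1), 'W', np.float32(33.9), 'ang', np.float32(0.9), 'z', np.float64(7.2), np.int64(287))
flux None
a [ 0.005  0.014 -0.11 ] t [0.2891 0.4324 0.1039] dist mm 159 psi 90.0
a [0. 0. 0.] t [0.     0.     0.2467] dist mm 74 psi 90.0
```

```bash
python3 -m pendant '[0.005,0.014,-0.11,0.289,0.432,-0.1,1,0.005,0.014,-0.11,0.289,0.432,-0.1,1,0.005,0.014,-0.11,0.289,0.432,-0.1,1,0.005,0.014,-0.11,0.289,0.432,-0.1,1,0.005,0.014,-0.11,0.289,0.432,-0.1,1]'
python3 - <<'E'
from h import *
d=grab("wrist","w2");P=cloud(d,True);im=d["image"];h=cv2.cvtColor(im,cv2.COLOR_RGB2HSV)
print("grip",toprect(P,im,(400,660,350,440),(60,74),(h[...,0]<25)&(h[...,1]>120)))
print("foot",toprect(P,im,(350,700,350,440),(3,11),h[...,1]<60))
print("upr",toprect(P,im,(350,700,350,440),(22,36),h[...,1]<60))
print("a3",toprect(P,im,(540,640,220,300),(34,50),im.max(2)<110))
plan((520.5,394,36,90))
E
```

```text
t: 18.2
tool_pos: [0.5179, 0.3924, 0.1644]
tool_rot: [-0.001, -3.134, 0.005]
contact_force: [-0.2, -0.2, -0.4]
opening: 0.0852
grip_force: 0.0
grip (array([519.9, 394.9], dtype=float32), 'L', np.float32(97.7), 'W', np.float32(15.1), 'ang', np.float32(0.7), 'z', np.float64(67.0), np.int64(2001))
foot (array([522.4, 400.9], dtype=float32), 'L', np.float32(274.1), 'W', np.float32(41.3), 'ang', np.float32(0.3), 'z', np.float64(5.9), np.int64(7560))
upr (array([520.5, 422.9], dtype=float32), 'L', np.float32(267.9), 'W', np.float32(4.9), 'ang', np.float32(0.4), 'z', np.float64(27.6), np.int64(1236))
a3 (array([593. , 259.4], dtype=float32), 'L', np.float32(59.8), 'W', np.float32(35.7), 'ang', np.float32(177.2), 'z', np.float64(40.8), np.int64(1124))
a [-0.006 -0.015 -0.002] t [-0.0115  0.0082  0.4275] dist mm 128 psi 90.0
```

View pics/w2.png

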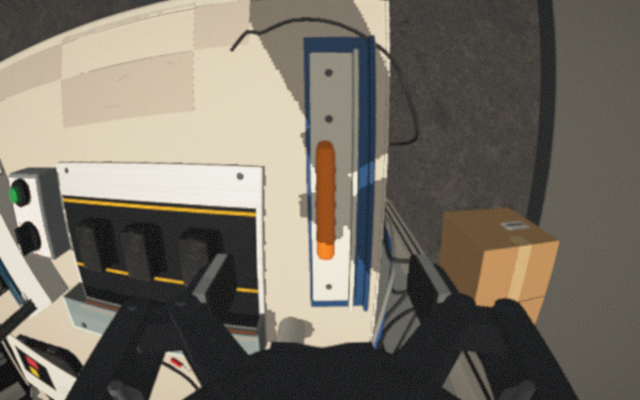

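The picture shows three adapters on the bed at (93,240), (137,250) and (197,252), and the straightedge undisturbed on its mat at (335,170). I'll grip it now.

```bash
python3 -m pendant '[-0.006,-0.015,-0.01,-0.01,0.008,0.15,1,-0.006,-0.015,-0.01,-0.01,0.008,0.3,1,-0.006,-0.015,-0.01,-0.01,0.008,0.4,1,-0.006,-0.015,-0.01,-0.01,0.008,0.42,1,-0.006,-0.015,-0.01,-0.01,0.008,0.42,1,-0.006,-0.015,-0.01,-0.01,0.008,0.42,0,-0.006,-0.015,-0.01,-0.01,0.008,0.42,0,-0.006,-0.015,-0.01,-0.01,0.008,0.42,0,-0.006,-0.015,-0.01,-0.01,0.008,0.42,0,-0.006,-0.015,-0.01,-0.01,0.008,0.42,0,-0.006,-0.015,-0.01,-0.01,0.008,0.42,0]' 100
python3 -m pendant '[0,0,0,0,0,0,0,0,0,0,0,0,-0.05,0,0,0,0,0,0,-0.15,0,0,0,0,0,0,-0.25,0,0,0,0,0,0,-0.35,0,0,0,0,0,0,-0.4,0,0,0,0,0,0,-0.4,0]'
python3 - <<'E'
from h import *
p=state()[1]*1000
plan((500,330,p[2],62),(480,280,p[2],34),(480,230,p[2],8),B(-68,0,p[2],-3.35),B(-68,0,46.5,-3.35))
E
```

```text
t: 19.62
tool_pos: [0.5201, 0.3955, 0.0397]
tool_rot: [-0.008, 3.14, 0.002]
contact_force: [-0.1, 1.7, 3.1]
opening: 0.0146
grip_force: 98.3
t: 20.5
tool_pos: [0.5201, 0.3951, 0.1598]
tool_rot: [-0.008, 3.14, 0.002]
contact_force: [-0.6, 0.2, -2.8]
opening: 0.015
grip_force: 97.7
a [0.004 0.003 0.943] t [ 0.068  -0.2167 -0.0004] dist mm 68 psi 62.0
a [0.    0.    0.933] t [-0.0194 -0.1785  0.    ] dist mm 54 psi 34.0
a [0.    0.    0.867] t [-0.1382 -0.0932  0.    ] dist mm 50 psi 8.0
a [0.    0.    0.378] t [-0.1573  0.1104  0.    ] dist mm 58 psi -3.3
a [0. 0. 0.] t [0.     0.     0.3776] dist mm 113 psi -3.3
```

```bash
python3 -m pendant '[0,0,0.3,0.02,-0.07,0,0,0,0,0.6,0.05,-0.15,0,0,0,0,0.94,0.068,-0.216,0,0,0,0,0.94,0.068,-0.216,0,0]' && python3 -m pendant '[0,0,0.3,-0.006,-0.06,0,0,0,0,0.6,-0.01,-0.12,0,0,0,0,0.93,-0.02,-0.178,0,0,0,0,0.93,-0.02,-0.178,0,0]' && python3 -m pendant '[0,0,0.3,-0.05,-0.03,0,0,0,0,0.6,-0.1,-0.06,0,0,0,0,0.87,-0.138,-0.093,0,0,0,0,0.87,-0.138,-0.093,0,0]'&& python3 -m pendant '[0,0,0.2,-0.08,0.05,0,0,0,0,0.378,-0.157,0.11,0,0,0,0,0.378,-0.157,0.11,0,0,0,0,0.378,-0.157,0.11,0,0,0,0,0.378,-0.157,0.11,0,0]'
python3 - <<'E'
from h import *
d=grab("wrist","w3");P=cloud(d,True);im=d["image"];h=cv2.cvtColor(im,cv2.COLOR_RGB2HSV)
p=state()[1]*1000;print(p)
print("grip",toprect(P,im,(450,600,100,260),(175,200),(h[...,0]<25)&(h[...,1]>120)))
print("foot",toprect(P,im,(400,650,20,340),(115,136),h[...,1]<60))
plan(B(-68,0,48.2,-3.35))
E
```

```text
t: 21.0
tool_pos: [0.4983, 0.3286, 0.1565]
tool_rot: [-0.757, -3.046, 0.003]
contact_force: [-0.5, 0.0, -2.3]
opening: 0.0144
grip_force: 98.2
t: 21.5
tool_pos: [0.4794, 0.2798, 0.1577]
tool_rot: [-1.466, -2.777, 0.0]
contact_force: [0.5, 0.1, -3.2]
opening: 0.0143
grip_force: 98.4
t: 22.0
tool_pos: [0.4803, 0.2304, 0.1584]
tool_rot: [-2.054, -2.376, -0.001]
contact_force: [0.0, -0.4, -3.1]
opening: 0.0145
grip_force: 98.5
t: 22.62
tool_pos: [0.519, 0.189, 0.1586]
tool_rot: [-2.28, -2.16, -0.001]
contact_force: [0.1, 0.3, -3.3]
opening: 0.0142
grip_force: 98.6
[518.98416192 188.94592555 158.65827731]
grip (array([518.2, 194.6], dtype=float32), 'L', np.float32(84.5), 'W', np.float32(16.4), 'ang', np.float32(87.4), 'z', np.float64(186.0), np.int64(5772))
foot (array([527.1, 247.2], dtype=float32), 'L', np.float32(146.9), 'W', np.float32(40.9), 'ang', np.float32(86.8), 'z', np.float64(125.0), np.int64(13795))
a [ 0.    -0.002  0.008] t [-0.0039  0.0015  0.3682] dist mm 110 psi -3.4
```

View pics/w3.png

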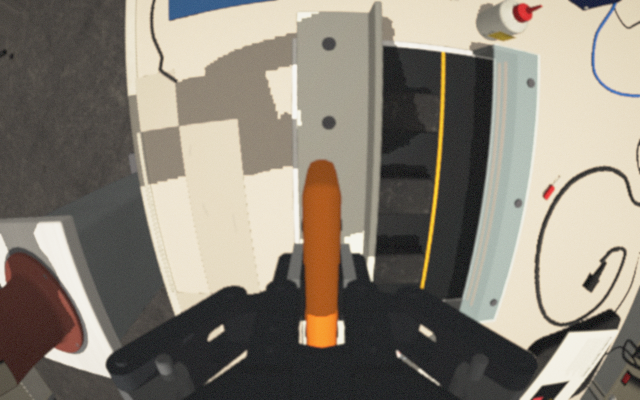

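The straightedge hangs square with the bed, its foot at (335,130) and its upright towards the adapters. I'll lower it and push.

```bash
python3 -m pendant '[0,0,0,-0.004,0.001,0.1,0,0,0,0,-0.004,0.001,0.2,0,0,0,0,-0.004,0.001,0.3,0,0,0,0,-0.004,0.001,0.35,0,0,0,0,-0.004,0.001,0.368,0,0,0,0,-0.004,0.001,0.368,0]' && python3 -m pendant '[0,0,0,0,0.03,0,0,0,0,0,0,0.06,0,0,0,0,0,0,0.09,0,0,0,0,0,0,0.12,0,0,0,0,0,0,0.15,0,0,0,0,0,0,0.18,0,0,0,0,0,0,0.21,0,0,0,0,0,0,0.23,0,0,0,0,0,0,0.245,0,0,0,0,0,0,0.255,0,0,0,0,0,0,0.255,0]'
python3 -c "
from h import *
p=state()[1]*1000;print((p[:2]-L0)@U,(p[:2]-L0)@W)"
```

```text
t: 23.42
tool_pos: [0.5202, 0.1873, 0.0491]
tool_rot: [2.283, 2.158, 0.003]
contact_force: [-0.2, 0.4, -3.4]
opening: 0.0141
grip_force: 98.5
-67.09971577001235 0.47249014664546957invalid input
```

```bash
python3 -m pendant '[0,0,0,0,0.03,0,0, 0,0,0,0,0.06,0,0, 0,0,0,0,0.09,0,0, 0,0,0,0,0.12,0,0, 0,0,0,0,0.15,0,0, 0,0,0,0,0.18,0,0, 0,0,0,0,0.21,0,0, 0,0,0,0,0.23,0,0, 0,0,0,0,0.245,0,0, 0,0,0,0,0.255,0,0, 0,0,0,0,0.255,0,0]'
python3 -c "
from h import *
p=state()[1]*1000;print((p[:2]-L0)@U,(p[:2]-L0)@W)"
```

```text
t: 24.8
tool_pos: [0.5963, 0.1828, 0.0489]
tool_rot: [-2.283, -2.157, -0.0]
contact_force: [-3.8, -0.3, -0.3]
opening: 0.0143
grip_force: 99.1
9.083955243632749 0.42505273792582754
```

```bash
python3 -m pendant '[0,0,0,0,0.004,0,0, 0,0,0,0,0.008,0,0, 0,0,0,0,0.011,0,0, 0,0,0,0,0.014,0,0, 0,0,0,0,0.014,0,0]'; python3 -m pendant '[0,0,0,0,0.003,0,0, 0,0,0,0,0.006,0,0, 0,0,0,0,0.006,0,0]'
python3 -c "
from h import *
p=state()[1]*1000;print((p[:2]-L0)@U,(p[:2]-L0)@W)"
```

```text
t: 25.42
tool_pos: [0.5999, 0.1825, 0.0487]
tool_rot: [-2.282, -2.157, 0.001]
contact_force: [-5.5, 0.7, -0.3]
opening: 0.0142
grip_force: 99.1
t: 25.8
tool_pos: [0.6017, 0.1825, 0.0486]
tool_rot: [-2.282, -2.157, 0.0]
contact_force: [-5.3, 1.0, -0.9]
opening: 0.0145
grip_force: 99.2
14.47023832159054 0.4248914228954675
```

```bash
python3 -m pendant '[0,0,0,0,0.003,0,0, 0,0,0,0,0.006,0,0, 0,0,0,0,0.006,0,0]'; python3 -m pendant '[0,0,0,0,0.003,0,0, 0,0,0,0,0.006,0,0, 0,0,0,0,0.006,0,0]'
python3 - <<'E'
from h import *
p=state()[1]*1000;print((p[:2]-L0)@U,(p[:2]-L0)@W)
E
```

```text
t: 26.18
tool_pos: [0.6034, 0.1824, 0.0486]
tool_rot: [-2.282, -2.156, 0.001]
contact_force: [-5.8, 0.9, 0.2]
opening: 0.0142
grip_force: 99.1
t: 26.55
tool_pos: [0.6037, 0.1825, 0.0484]
tool_rot: [-2.281, -2.154, 0.005]
contact_force: [-10.3, 0.5, 3.3]
opening: 0.0145
grip_force: 99.6
16.467125169055862 0.5554039577440658
```

```bash
python3 -m pendant '[0,0,0,0,0.004,0,0, 0,0,0,0,0.004,0,0]'; python3 -m pendant '[0,0,0,0,0.004,0,0, 0,0,0,0,0.004,0,0, 0,0,0,0,0.004,0,0]'
python3 - <<'E'
from h import *
p=state()[1]*1000;print((p[:2]-L0)@U,(p[:2]-L0)@W, state()[0]["wrist_torque"])
d=grab("top","t4");P=cloud(d);im=d["image"];h=cv2.cvtColor(im,cv2.COLOR_RGB2HSV)
d2=grab("wrist","w4")
cv2.imwrite("pics/w4c.png",cv2.resize(d2["image"][:,:,::-1],None,fx=1.25,fy=1.25))
E
```

```text
t: 26.8
tool_pos: [0.6037, 0.1825, 0.0484]
tool_rot: [-2.279, -2.153, 0.009]
contact_force: [-14.2, 0.3, 6.7]
opening: 0.0145
grip_force: 100.1
t: 27.18
tool_pos: [0.6038, 0.1825, 0.0481]
tool_rot: [-2.278, -2.152, 0.012]
contact_force: [-17.9, 1.2, 8.2]
opening: 0.0144
grip_force: 100.3
16.577517253051145 0.5446938391366285 [ 0.0259624   2.95527993 -0.17370316]
```

View pics/w4c.png

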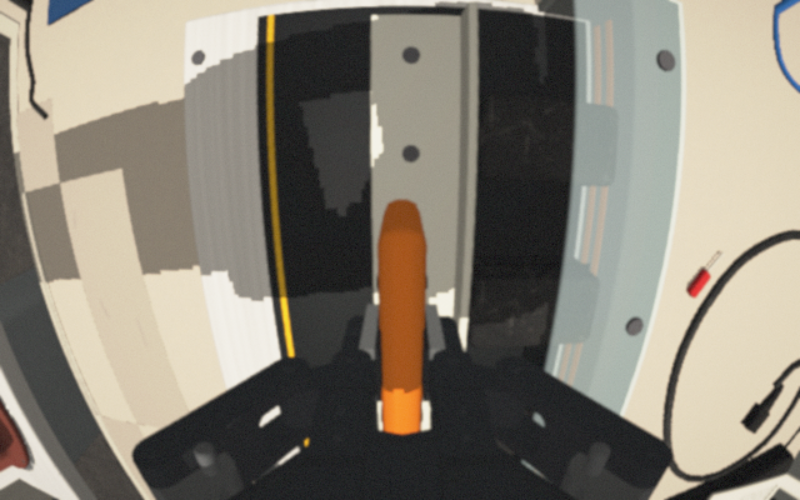

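The picture shows the adapters under the guard at (595,140) and (575,300), flush against the copper rail. I'll back off and return the straightedge.

```bash
python3 -m pendant '[0,0,0,0,-0.03,0,0, 0,0,0,0,-0.07,0,0, 0,0,0,0,-0.11,0,0, 0,0,0,0,-0.11,0,0, 0,0,0,0,-0.11,-0.1,0, 0,0,0,0,-0.14,-0.2,0, 0,0,0,0,-0.2,-0.3,0, 0,0,0,0,-0.28,-0.37,0, 0,0,0,0,-0.28,-0.37,0, 0,0,0,0,-0.28,-0.37,0]'
python3 - <<'E'
from h import *
p=state()[1]*1000; print(p)
d=grab("top","t5");P=cloud(d);im=d["image"]
for v in (-75,0,75):
    c=B(60,v,0,0)[:2]; print(c,toprect(P,im,(c[0]-45,c[0]+45,c[1]-35,c[1]+35),(30,47),im.max(2)<100))
plan((480,230,160,22),(485,300,160,48),(510,360,160,74),(520.1,395.5,160,90.15),(520.1,395.5,40.2,90.15))
E
```

```text
t: 28.52
tool_pos: [0.5244, 0.1866, 0.159]
tool_rot: [2.284, 2.157, 0.002]
contact_force: [-0.9, -0.7, -3.1]
opening: 0.0142
grip_force: 99.0
[524.40403803 186.56676692 159.04799244]
(np.float64(642.7732656770489), np.float64(105.52033767204628)) (array([646.1, 105.2], dtype=float32), 'L', np.float32(39.0), 'W', np.float32(36.1), 'ang', np.float32(177.1), 'z', np.float64(40.9), np.int64(173))
(np.float64(647.1559073659174), np.float64(180.3921778512952)) (array([649.9, 175. ], dtype=float32), 'L', np.float32(35.1), 'W', np.float32(25.0), 'ang', np.float32(177.3), 'z', np.float64(41.2), np.int64(108))
(np.float64(651.5385490547859), np.float64(255.2640180305441)) None
a [-0.001 -0.001 -0.842] t [ 0.1365 -0.1554 -0.0049] dist mm 62 psi 22.0
a [ 0.     0.    -0.867] t [0.2101 0.1029 0.    ] dist mm 70 psi 48.0
a [ 0.     0.    -0.867] t [0.0719 0.2044 0.    ] dist mm 65 psi 74.0
a [ 0.     0.    -0.538] t [0.0003 0.123  0.    ] dist mm 37 psi 90.2
a [0. 0. 0.] t [0.     0.     0.3993] dist mm 120 psi 90.2
```

```bash
python3 -m pendant '[0,0,-0.3,0.05,-0.05,-0.005,0, 0,0,-0.6,0.09,-0.1,-0.005,0, 0,0,-0.84,0.137,-0.155,-0.005,0, 0,0,-0.84,0.137,-0.155,-0.005,0]' && python3 -m pendant '[0,0,-0.3,0.07,0.03,0,0, 0,0,-0.6,0.14,0.07,0,0, 0,0,-0.867,0.21,0.103,0,0, 0,0,-0.867,0.21,0.103,0,0]' && python3 -m pendant '[0,0,-0.3,0.02,0.07,0,0, 0,0,-0.6,0.05,0.14,0,0, 0,0,-0.867,0.072,0.204,0,0, 0,0,-0.867,0.072,0.204,0,0]' && python3 -m pendant '[0,0,-0.3,0,0.07,0,0, 0,0,-0.54,0,0.123,0,0, 0,0,-0.54,0,0.123,0,0, 0,0,-0.54,0,0.123,0,0]'
python3 - <<'E'
from h import *
d=grab("wrist","w6");P=cloud(d,True);im=d["image"];h=cv2.cvtColor(im,cv2.COLOR_RGB2HSV)
p=state()[1]*1000;print(p)
print("upr",toprect(P,im,(350,700,370,470),(139,165),h[...,1]<60))
print("foot",toprect(P,im,(350,700,370,470),(115,136),h[...,1]<60))
print("a3",toprect(P,im,(600,700,220,300),(34,47),im.max(2)<110))
plan((520.1,395.5,40.2,90.15))
E
```

```text
t: 29.08
tool_pos: [0.4793, 0.2307, 0.1595]
tool_rot: [-1.756, -2.603, 0.001]
contact_force: [0.5, -0.6, -3.8]
opening: 0.0144
grip_force: 98.9
t: 29.58
tool_pos: [0.4858, 0.3007, 0.1602]
tool_rot: [-1.128, -2.932, 0.0]
contact_force: [-0.3, -0.5, -2.7]
opening: 0.0144
grip_force: 99.0
t: 30.08
tool_pos: [0.5109, 0.3599, 0.1604]
tool_rot: [0.443, 3.11, -0.0]
contact_force: [-0.9, 0.4, -3.3]
opening: 0.0141
grip_force: 99.0
t: 30.58
tool_pos: [0.5203, 0.3944, 0.1607]
tool_rot: [-0.001, -3.141, 0.001]
contact_force: [0.2, -0.3, -2.6]
opening: 0.0147
grip_force: 99.1
[520.24566943 394.54865444 160.76578931]
upr (array([463. , 422.3], dtype=float32), 'L', np.float32(152.9), 'W', np.float32(4.9), 'ang', np.float32(0.0), 'z', np.float64(148.5), np.int64(2795))
foot (array([460.2, 400.3], dtype=float32), 'L', np.float32(147.0), 'W', np.float32(40.9), 'ang', np.float32(0.0), 'z', np.float64(127.0), np.int64(13643))
a3 (array([639.7, 249.1], dtype=float32), 'L', np.float32(32.8), 'W', np.float32(14.3), 'ang', np.float32(121.4), 'z', np.float64(40.3), np.int64(202))
a [-0.    -0.    -0.005] t [4.000e-04 3.200e-03 4.019e-01] dist mm 121 psi 90.2
```

```bash
python3 -m pendant '[0,0,-0.01,0,0.003,0.1,0, 0,0,-0.01,0,0.003,0.2,0, 0,0,-0.01,0,0.003,0.3,0, 0,0,-0.01,0,0.003,0.37,0, 0,0,-0.01,0,0.003,0.39,0, 0,0,-0.01,0,0.003,0.402,0, 0,0,-0.01,0,0.003,0.402,0]' && python3 -m pendant '[0,0,0,0,0,0,1, 0,0,0,0,0,0,1, 0,0,0,0,0,0,1, 0,0,0,0,0,-0.05,1, 0,0,0,0,0,-0.2,1, 0,0,0,0,0,-0.35,1, 0,0,0,0,0,-0.45,1, 0,0,0,0,0,-0.45,1]'
python3 - <<'E'
from h import *
d=grab("wrist","w7");P=cloud(d,True);im=d["image"];h=cv2.cvtColor(im,cv2.COLOR_RGB2HSV)
print("grip",toprect(P,im,(400,660,350,440),(60,74),(h[...,0]<25)&(h[...,1]>120)))
print("foot",toprect(P,im,(350,700,350,440),(3,11),h[...,1]<60))
print("upr",toprect(P,im,(350,700,350,440),(22,36),h[...,1]<60))
plan((530,250,180,65),(560,100,170,90),(570.6,-3.2,130,86.65),(570.6,-3.2,57,86.65),start=None)
o=state()[0];print(o["q"])
E
```

```text
t: 31.5
tool_pos: [0.5211, 0.3971, 0.0416]
tool_rot: [-0.013, 3.14, 0.003]
contact_force: [-0.7, 1.2, -3.3]
opening: 0.0148
grip_force: 99.0
t: 32.5
tool_pos: [0.5224, 0.3979, 0.1809]
tool_rot: [-0.013, 3.134, 0.008]
contact_force: [-0.6, -0.2, -0.2]
opening: 0.0855
grip_force: 0.0
grip (array([520.9, 396.5], dtype=float32), 'L', np.float32(97.1), 'W', np.float32(15.2), 'ang', np.float32(0.8), 'z', np.float64(67.0), np.int64(1777))
foot (array([522.5, 402.5], dtype=float32), 'L', np.float32(271.6), 'W', np.float32(41.7), 'ang', np.float32(0.4), 'z', np.float64(5.9), np.int64(6940))
upr (array([522.5, 424.8], dtype=float32), 'L', np.float32(267.9), 'W', np.float32(5.3), 'ang', np.float32(0.4), 'z', np.float64(27.7), np.int64(1115))
a [0.007 0.006 0.849] t [-0.0255 -0.4907 -0.0084] dist mm 147 psi 65.0
a [ 0.     0.    -0.833] t [-0.3019 -0.4109  0.0333] dist mm 153 psi 90.0
a [0.    0.    0.112] t [-0.0353 -0.344   0.1333] dist mm 111 psi 86.6
a [0. 0. 0.] t [0.     0.     0.2433] dist mm 73 psi 86.6
[ 5.37504123e-01  1.56048716e-01  1.59219776e+00  4.62484720e-04
  1.38862555e+00 -1.04154846e+00]
```

The straightedge is back within 2 mm of where it lay. Before going to the dial, I'll check the rig's clearance.

```bash
python3 - <<'E'
from h import *
d=load("top0.npz");q=cloud(d)*1000
for x in range(420,760,40):
    for zl in (60,120):
        m=(abs(q[...,0]-x)<20)&(q[...,1]>-320)&(q[...,1]<-45)&(q[...,2]>zl)&(q[...,2]<260)
        if m.any(): print(x,zl,q[m][:,1].max().round(),q[m][:,2].max().round(),end=" | ")
    print()
plan((525,250,180,90),(560,100,170,90),(570.6,-3.2,130,86.65),(570.6,-3.2,57,86.65))
E
```

```text
460 60 -168.0 191.0 | 460 120 -178.0 191.0 | 
500 60 -121.0 194.0 | 500 120 -155.0 194.0 | 
540 60 -120.0 195.0 | 540 120 -136.0 195.0 | 
580 60 -114.0 193.0 | 580 120 -114.0 193.0 | 
620 60 -93.0 194.0 | 620 120 -93.0 194.0 | 
660 60 -72.0 195.0 | 660 120 -72.0 195.0 | 
700 60 -59.0 195.0 | 700 120 -59.0 195.0 | 
740 60 -89.0 194.0 | 740 120 -89.0 194.0 | 
a [0.005 0.007 0.016] t [-0.0088 -0.4906 -0.0084] dist mm 147 psi 90.0
a [0. 0. 0.] t [-0.1167 -0.5     0.0333] dist mm 154 psi 90.0
a [0.    0.    0.112] t [-0.0353 -0.344   0.1333] dist mm 111 psi 86.6
a [0. 0. 0.] t [0.     0.     0.2433] dist mm 73 psi 86.6
```

```bash
python3 -m pendant '[0.005,0.007,0.016,-0.009,-0.49,-0.01,1, 0.005,0.007,0.016,-0.009,-0.49,-0.01,1, 0.005,0.007,0.016,-0.009,-0.49,-0.01,1, 0.005,0.007,0.016,-0.06,-0.75,0,0.45, 0.005,0.007,0.016,-0.12,-0.99,0.02,0.45, 0.005,0.007,0.016,-0.12,-0.99,0.02,0.45, 0.005,0.007,0.016,-0.12,-0.99,0.02,0.45, 0.005,0.007,0.016,-0.12,-0.99,0.02,0.45]'
python3 - <<'E'
from h import *
plan((570.6,-3.2,120,86.65),(570.6,-3.2,57,86.65))
E
```

```text
t: 33.55
tool_pos: [0.5583, 0.1008, 0.1684]
tool_rot: [0.001, -3.137, 0.002]
contact_force: [1.1, 0.6, 0.4]
opening: 0.0383
grip_force: 0.0
a [-0.003 -0.009  0.112] t [-0.0417 -0.3464  0.1617] dist mm 115 psi 86.6
a [0. 0. 0.] t [0.   0.   0.21] dist mm 63 psi 86.6
```

```bash
python3 -m pendant '[-0.003,-0.009,0.112,-0.042,-0.346,0.16,0.45, -0.003,-0.009,0.112,-0.042,-0.346,0.16,0.45, -0.003,-0.009,0.112,-0.042,-0.346,0.16,0.45, -0.003,-0.009,0.112,-0.042,-0.346,0.16,0.45, -0.003,-0.009,0.112,-0.042,-0.346,0.16,0.45]'
python3 - <<'E'
from h import *
d=grab("wrist","w8");P=cloud(d,True)
print("dial",toprect(P,0,(540,620,-50,50),(65,76)),"pod",toprect(P,0,(450,640,-60,50),(39,50)))
plan((570.6,-3.2,57,86.65))
E
```

```text
t: 34.17
tool_pos: [0.5717, -0.0024, 0.1224]
tool_rot: [0.089, 3.137, -0.0]
contact_force: [0.1, 0.3, 0.7]
opening: 0.0386
grip_force: 0.0
dial (array([570.1,  -3.7], dtype=float32), 'L', np.float32(39.3), 'W', np.float32(11.8), 'ang', np.float32(176.3), 'z', np.float64(72.5), np.int64(995)) pod (array([545. ,  -2.3], dtype=float32), 'L', np.float32(118.6), 'W', np.float32(80.5), 'ang', np.float32(176.8), 'z', np.float64(44.2), np.int64(10993))
a [-0.     0.006  0.003] t [ 0.0042 -0.0024  0.2179] dist mm 65 psi 86.6
```

Now I'll descend, grip the bar lightly, turn it 60° clockwise, and release.

```bash
python3 -m pendant '[0,0.006,0,0.005,-0.003,0.1,0.45, 0,0.006,0,0.005,-0.003,0.18,0.45, 0,0.006,0,0.005,-0.003,0.215,0.45, 0,0.006,0,0.005,-0.003,0.215,0.45, 0,0.006,0,0.005,-0.003,0.215,0, 0,0.006,0,0.005,-0.003,0.215,0, 0,0.006,0,0.005,-0.003,0.215,0, 0,0.006,0,0.005,-0.003,0.215,0]' 40 && python3 -m pendant '[0,0,0.25,0,0,0,0, 0,0,0.5,0,0,0,0, 0,0,0.75,0,0,0,0, 0,0,1,0,0,0,0, 0,0,1,0,0,0,0]' && python3 -m pendant '[0,0,0.25,0,0,0,0, 0,0,0.5,0,0,0,0, 0,0,0.75,0,0,0,0, 0,0,1,0,0,0,0, 0,0,1,0,0,0,0, 0,0,1,0,0,0,0]'
python3 -c "
from h import *
o,p,M=state();print(yawof(M),o['wrist_torque'])"
```

```text
t: 35.22
tool_pos: [0.5709, -0.0037, 0.0586]
tool_rot: [0.092, 3.139, 0.003]
contact_force: [-0.6, 5.0, 3.0]
opening: 0.0109
grip_force: 42.8
t: 35.85
tool_pos: [0.5711, -0.0029, 0.0586]
tool_rot: [0.903, 3.008, 0.006]
contact_force: [1.6, 7.0, 2.3]
opening: 0.0105
grip_force: 42.7
t: 36.6
tool_pos: [0.5717, -0.0023, 0.0587]
tool_rot: [1.65, 2.673, 0.009]
contact_force: [3.3, 10.6, 1.0]
opening: 0.0108
grip_force: 42.5
26.615450431338235 [ 1.51351545 -0.40885421  0.0297204 ]
```

```bash
python3 -m pendant '[0,0,0,0,0,0,0.45, 0,0,0,0,0,0,0.45, 0,0,0,0,0,0,0.45, 0,0,0,0,0,-0.1,0.45, 0,0,0,0,0,-0.2,0.45, 0,0,0,0,0,-0.2,0.45]'
python3 - <<'E'
from h import *
d=grab("wrist","w9");P=cloud(d,True)
print("dial",toprect(P,0,(540,620,-50,50),(65,76)))
im=d["image"];h=cv2.cvtColor(im,cv2.COLOR_RGB2HSV);print("btn",toprect(P,0,(480,540,-40,40),(46,70),(h[...,0]>40)&(h[...,0]<85)&(h[...,1]>100)))
plan((509.3,1,125,26.6))
c=proj(d,[[0.5705,-0.0035,0.074]],True)[0].astype(int);print(c)
cv2.imwrite("pics/w9c.png",cv2.resize(im[max(0,c[1]-80):c[1]+80,max(0,c[0]-100):c[0]+100,::-1],None,fx=3,fy=3))
E
```

```text
t: 37.35
tool_pos: [0.572, -0.0054, 0.1202]
tool_rot: [1.648, 2.669, 0.002]
contact_force: [-0.9, 0.8, -0.3]
opening: 0.0386
grip_force: 0.0
dial (array([571. ,  -3.2], dtype=float32), 'L', np.float32(39.4), 'W', np.float32(12.3), 'ang', np.float32(117.0), 'z', np.float64(72.6), np.int64(1062))
btn (array([508.7,  -1.5], dtype=float32), 'L', np.float32(24.7), 'W', np.float32(22.3), 'ang', np.float32(47.5), 'z', np.float64(64.6), np.int64(838))
a [0.001 0.002 0.   ] t [ 0.11   -0.1738 -0.023 ] dist mm 62 psi 26.6
[322 222]
```

View pics/w9c.png

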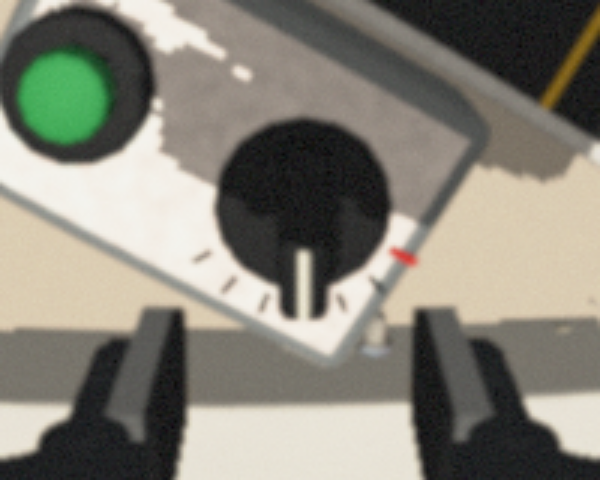

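The picture shows the pointer at (303,285), on the third tick from red (405,257), so the dial is at 3 clicks. The button is at (65,95). I'll press start.

```bash
python3 -m pendant '[0,0,0,0.05,-0.08,-0.02,0, 0,0,0,0.11,-0.17,-0.02,0, 0,0,0,0.11,-0.17,-0.02,0, 0,0,0,0.11,-0.17,-0.02,0]' && python3 -m pendant '[0,0,0,0,0,0.1,0, 0,0,0,0,0,0.18,0, 0,0,0,0,0,0.185,0, 0,0,0,0,0,0.185,0]'
python3 -c "
from h import *
plan((508.8,0.2,59,26.6))"
```

```text
t: 37.9
tool_pos: [0.5094, 0.0018, 0.1222]
tool_rot: [-1.649, -2.672, 0.002]
contact_force: [1.1, 0.3, 0.3]
opening: 0.0
grip_force: 0.0
t: 38.4
tool_pos: [0.5102, 0.0017, 0.0681]
tool_rot: [-1.65, -2.673, 0.001]
contact_force: [-0.7, 0.7, -1.4]
opening: -0.0
grip_force: 0.0
a [-0.002 -0.     0.001] t [-0.0024 -0.0063  0.0302] dist mm 9 psi 26.6
```

```bash
python3 -m pendant '[0,0,0,-0.002,-0.006,0.012,0, 0,0,0,-0.002,-0.006,0.018,0, 0,0,0,-0.002,-0.006,0.024,0, 0,0,0,-0.002,-0.006,0.024,0]'; python3 -m pendant '[0,0,0,0,0,0.006,0, 0,0,0,0,0,0.012,0, 0,0,0,0,0,0.012,0]'
```

```text
t: 38.9
tool_pos: [0.5091, 0.0002, 0.0613]
tool_rot: [1.649, 2.672, -0.0]
contact_force: [2.7, -0.5, 4.2]
opening: -0.0003
grip_force: 1.8
t: 39.28
tool_pos: [0.5093, 0.0002, 0.0607]
tool_rot: [-1.65, -2.673, 0.002]
contact_force: [-8.1, -1.0, 23.4]
opening: 0.0
grip_force: 11.2
```

Bottomed out at 23 N, so start is pressed. Now the second pass.

```bash
python3 -m pendant '[0,0,0,0,0,-0.1,0, 0,0,0,0,0,-0.25,0, 0,0,-0.5,0,0,-0.3,0.62, 0,0,-1,0,0,-0.3,0.62, 0,0,-1,0,0,-0.3,0.62, 0,0,-1,0,0,-0.3,0.62]' && python3 -m pendant '[0,0,-0.5,0,0,0,0.62, 0,0,-1,0,0,0,0.62, 0,0,-1,0,0,0,0.62, 0,0,-1,0,0,0,0.62]'
python3 - <<'E'
from h import *
d=grab("top","t10");P=cloud(d);im=d["image"]
for v in (-75,0,75):
    c=B(60,v,0,0)[:2]; r=toprect(P,im,(c[0]-45,c[0]+45,c[1]-35,c[1]+35),(30,47),im.max(2)<110); 
    if r: w=r[0]-L0; print("u,v",w@U,w@W-1,r)
plan(B(58,-75,130,86.65),B(58,-75,16,86.65))
E
```

```text
t: 40.02
tool_pos: [0.5072, 0.0008, 0.1457]
tool_rot: [-0.903, -3.005, 0.001]
contact_force: [0.1, 0.3, -0.1]
opening: 0.053
grip_force: 0.0
t: 40.52
tool_pos: [0.5076, 0.0007, 0.1461]
tool_rot: [-0.098, -3.137, 0.0]
contact_force: [1.0, 0.2, -0.8]
opening: 0.0528
grip_force: 0.0
u,v 63.82720270562031 -74.89651587100973 (array([646.6, 105.4], dtype=float32), 'L', np.float32(39.1), 'W', np.float32(33.1), 'ang', np.float32(173.0), 'z', np.float64(41.3), np.int64(147))
u,v 62.938580670942144 0.17983997069560154 (array([650.1, 180.4], dtype=float32), 'L', np.float32(36.4), 'W', np.float32(36.0), 'ang', np.float32(177.1), 'z', np.float64(41.3), np.int64(171))
u,v 64.06407044865347 75.07359869924977 (array([655.6, 255.1], dtype=float32), 'L', np.float32(37.6), 'W', np.float32(36.4), 'ang', np.float32(176.1), 'z', np.float64(40.8), np.int64(176))
a [-0.    -0.006 -0.008] t [-0.4209  0.3772  0.0525] dist mm 170 psi 86.6
a [0. 0. 0.] t [0.   0.   0.38] dist mm 114 psi 86.6
```

```bash
python3 -m pendant '[0,0,0,-0.42,0.377,0.05,0.62, 0,0,0,-0.42,0.377,0.05,0.62, 0,0,0,-0.42,0.377,0.05,0.62, 0,0,0,-0.42,0.377,0.05,0.62, 0,0,0,-0.42,0.377,0.05,0.62]' && python3 -m pendant '[0,0,0,0,0,0.15,0.62, 0,0,0,0,0,0.25,0.62, 0,0,0,0,0,0.35,0.62, 0,0,0,0,0,0.375,0.62, 0,0,0,0,0,0.375,0.62, 0,0,0,0,0,0.375,0, 0,0,0,0,0,0.375,0, 0,0,0,0,0,0.375,0, 0,0,0,0,0,0.375,0, 0,0,0,0,0,0.375,0]' 60
python3 - <<'E'
from h import *
p=state()[1]*1000;z=p[2];print("u,v",(p[:2]-L0)@U,(p[:2]-L0)@W-1)
plan(B(0,-56,z+3,86.65),B(0,-56,z+3,57),B(0,-56,z+3,27),B(0,-56,z+3,-3.35))
E
```

```text
t: 41.2
tool_pos: [0.6399, 0.1058, 0.1309]
tool_rot: [-0.095, -3.137, 0.001]
contact_force: [-0.1, 0.2, -0.5]
opening: 0.0529
grip_force: 0.0
t: 42.45
tool_pos: [0.6416, 0.1058, 0.0214]
tool_rot: [0.093, 3.139, -0.001]
contact_force: [-3.4, -2.2, 6.6]
opening: 0.0348
grip_force: 62.1
u,v 58.782522913029375 -74.80262687848585
a [-0.001  0.002 -0.001] t [ 0.196   0.0626 -0.0102] dist mm 62 psi 86.6
a [0.    0.    0.988] t [0. 0. 0.] dist mm 0 psi 57.0
a [0. 0. 1.] t [0. 0. 0.] dist mm 0 psi 27.0
a [0.    0.    1.012] t [0. 0. 0.] dist mm 0 psi -3.3
```

```bash
python3 -m pendant '[0,0,0,0.03,0,-0.005,0, 0,0,0,0.07,0,-0.007,0, 0,0,0,0.11,0.02,-0.013,0, 0,0,0,0.15,0.04,-0.015,0, 0,0,0,0.196,0.062,-0.015,0, 0,0,0.3,0.196,0.062,-0.015,0, 0,0,0.6,0.196,0.062,-0.015,0, 0,0,1,0.196,0.062,-0.015,0, 0,0,1,0.196,0.062,-0.015,0]' && python3 -m pendant '[0,0,0.33,0,0,0,0, 0,0,0.66,0,0,0,0, 0,0,1,0,0,0,0, 0,0,1,0,0,0,0]' && python3 -m pendant '[0,0,0.33,0,0,0,0, 0,0,0.66,0,0,0,0, 0,0,1,0,0,0,0, 0,0,1,0,0,0,0, 0,0,1,0,0,0.015,0, 0,0,1,0,0,0.015,0, 0,0,1,0,0,0.015,0.62, 0,0,1,0,0,0.015,0.62, 0,0,1,0,0,-0.1,0.62, 0,0,1,0,0,-0.3,0.62, 0,0,1,0,0,-0.37,0.62, 0,0,1,0,0,-0.37,0.62]'
python3 - <<'E'
from h import *
d=grab("wrist","w11");P=cloud(d,True);im=d["image"]
r=toprect(P,im,(540,640,60,170),(34,50),im.max(2)<110);print(r)
w=r[0]-L0; print("u,v",w@U,w@W-1)
plan(B(57,0,130,27),B(57,0,130,57),B(57,0,130,86.65),B(57,0,16,86.65))
E
```

```text
t: 43.58
tool_pos: [0.5821, 0.1284, 0.0233]
tool_rot: [-0.899, -3.008, 0.001]
contact_force: [0.1, 0.0, -2.3]
opening: 0.0346
grip_force: 61.1
t: 44.08
tool_pos: [0.5824, 0.1282, 0.0235]
tool_rot: [-1.644, -2.676, 0.002]
contact_force: [0.1, -0.4, -2.2]
opening: 0.0346
grip_force: 61.0
t: 45.58
tool_pos: [0.5842, 0.1281, 0.1365]
tool_rot: [2.284, 2.155, 0.003]
contact_force: [0.1, -0.1, -0.7]
opening: 0.0528
grip_force: 0.0
(array([580.8, 110. ], dtype=float32), 'L', np.float32(61.2), 'W', np.float32(35.0), 'ang', np.float32(86.7), 'z', np.float64(40.9), np.int64(2851))
u,v -2.1291481598876922 -74.14941479166731
a [-0.003 -0.    -1.011] t [0.1868 0.194  0.0131] dist mm 81 psi 27.0
a [ 0.  0. -1.] t [0. 0. 0.] dist mm 0 psi 57.0
a [ 0.     0.    -0.988] t [0. 0. 0.] dist mm 0 psi 86.6
a [0. 0. 0.] t [0.   0.   0.38] dist mm 114 psi 86.6
```

```bash
python3 -m pendant '[0,0,-0.5,0.187,0.194,0.013,0.62, 0,0,-1,0.187,0.194,0.013,0.62, 0,0,-1,0.187,0.194,0.013,0.62, 0,0,-1,0.187,0.194,0.013,0.62]' && python3 -m pendant '[0,0,-0.5,0,0,0,0.62, 0,0,-1,0,0,0,0.62, 0,0,-1,0,0,0,0.62, 0,0,-1,0,0,0,0.62]' && python3 -m pendant '[0,0,-0.5,0,0,0,0.62, 0,0,-1,0,0,0,0.62, 0,0,-1,0,0,0,0.62, 0,0,-1,0,0,0,0.62, 0,0,-1,0,0,0,0.62]'
python3 - <<'E'
from h import *
plan(B(57,0,17,86.65))
E
```

```text
t: 46.12
tool_pos: [0.6427, 0.1805, 0.1268]
tool_rot: [-1.649, -2.668, 0.008]
contact_force: [-0.0, 0.9, -0.9]
opening: 0.0527
grip_force: 0.0
t: 46.62
tool_pos: [0.6433, 0.1802, 0.1288]
tool_rot: [-0.907, -3.004, 0.003]
contact_force: [-0.7, 0.0, -1.2]
opening: 0.0531
grip_force: 0.0
t: 47.25
tool_pos: [0.6441, 0.1805, 0.13]
tool_rot: [-0.098, -3.138, 0.001]
contact_force: [-0.7, -0.4, 0.0]
opening: 0.0528
grip_force: 0.0
a [-0.001 -0.005 -0.008] t [-0.0012  0.0005  0.3768] dist mm 113 psi 86.6
```

```bash
python3 -m pendant '[0,0,0,0,0,0.15,0.62, 0,0,0,0,0,0.25,0.62, 0,0,0,0,0,0.35,0.62, 0,0,0,0,0,0.37,0.62, 0,0,0,0,0,0.37,0.62, 0,0,0,0,0,0.37,0, 0,0,0,0,0,0.37,0, 0,0,0,0,0,0.37,0, 0,0,0,0,0,0.37,0, 0,0,0,0,0,0.37,0]' && python3 -m pendant '[0,0,0,0.03,0,-0.005,0, 0,0,0,0.07,0,-0.007,0, 0,0,0,0.11,0.02,-0.013,0, 0,0,0,0.15,0.04,-0.015,0, 0,0,0,0.196,0.062,-0.015,0, 0,0,0.3,0.196,0.062,-0.015,0, 0,0,0.6,0.196,0.062,-0.015,0, 0,0,1,0.196,0.062,-0.015,0, 0,0,1,0.196,0.062,-0.015,0]' && python3 -m pendant '[0,0,0.33,0,0,0,0, 0,0,0.66,0,0,0,0, 0,0,1,0,0,0,0, 0,0,1,0,0,0,0]'
python3 -c "
from h import *
print(yawof(state()[2]))"
```

```text
t: 48.5
tool_pos: [0.6455, 0.1808, 0.0219]
tool_rot: [0.093, 3.139, 0.0]
contact_force: [-1.6, -0.3, 6.0]
opening: 0.0345
grip_force: 62.1
t: 49.62
tool_pos: [0.5858, 0.2031, 0.0239]
tool_rot: [-0.899, -3.008, 0.001]
contact_force: [-0.9, 0.3, -2.3]
opening: 0.0346
grip_force: 61.1
t: 50.12
tool_pos: [0.5862, 0.2028, 0.024]
tool_rot: [-1.644, -2.676, 0.002]
contact_force: [0.6, 0.4, -1.4]
opening: 0.0346
grip_force: 61.1
26.869722709564606
```

```bash
python3 -m pendant '[0,0,0.33,0,0,0,0, 0,0,0.66,0,0,0,0, 0,0,1,0,0,0,0, 0,0,1,0,0,0,0, 0,0,1,0,0,0.015,0, 0,0,1,0,0,0.015,0, 0,0,1,0,0,0.015,0.62, 0,0,1,0,0,0.015,0.62, 0,0,1,0,0,-0.1,0.62, 0,0,1,0,0,-0.3,0.62, 0,0,1,0,0,-0.37,0.62, 0,0,1,0,0,-0.37,0.62]' && python3 -m pendant '[0,0,-0.5,0.187,0.194,0.013,0.62, 0,0,-1,0.187,0.194,0.013,0.62, 0,0,-1,0.187,0.194,0.013,0.62, 0,0,-1,0.187,0.194,0.013,0.62]' && python3 -m pendant '[0,0,-0.5,0,0,0,0.62, 0,0,-1,0,0,0,0.62, 0,0,-1,0,0,0,0.62, 0,0,-1,0,0,0,0.62]' && python3 -m pendant '[0,0,-0.5,0,0,0,0.62, 0,0,-1,0,0,0,0.62, 0,0,-1,0,0,0,0.62, 0,0,-1,0,0,0,0.62, 0,0,-1,0,0,0,0.62]'
python3 - <<'E'
from h import *
plan(B(57,75,17,86.65))
E
```

```text
t: 51.62
tool_pos: [0.5881, 0.2029, 0.1372]
tool_rot: [2.284, 2.155, 0.004]
contact_force: [-0.2, -1.0, -0.1]
opening: 0.0528
grip_force: 0.0
t: 52.12
tool_pos: [0.6467, 0.2549, 0.1275]
tool_rot: [-1.649, -2.668, 0.008]
contact_force: [-0.6, 0.9, 0.2]
opening: 0.0529
grip_force: 0.0
t: 52.62
tool_pos: [0.6472, 0.2548, 0.1294]
tool_rot: [-0.907, -3.004, 0.003]
contact_force: [-0.5, 0.3, -0.3]
opening: 0.0527
grip_force: 0.0
t: 53.25
tool_pos: [0.6479, 0.2551, 0.1306]
tool_rot: [-0.098, -3.138, 0.001]
contact_force: [-0.8, 0.4, -0.3]
opening: 0.0527
grip_force: 0.0
a [-0.001 -0.004 -0.008] t [-0.003   0.0015  0.3788] dist mm 114 psi 86.6
```

```bash
python3 -m pendant '[0,0,0,-0.003,0.001,0.15,0.62, 0,0,0,-0.003,0.001,0.25,0.62, 0,0,0,-0.003,0.001,0.35,0.62, 0,0,0,-0.003,0.001,0.372,0.62, 0,0,0,-0.003,0.001,0.372,0.62, 0,0,0,-0.003,0.001,0.372,0, 0,0,0,-0.003,0.001,0.372,0, 0,0,0,-0.003,0.001,0.372,0, 0,0,0,-0.003,0.001,0.372,0, 0,0,0,-0.003,0.001,0.372,0]' && python3 -m pendant '[0,0,0,0.03,0,-0.005,0, 0,0,0,0.07,0,-0.007,0, 0,0,0,0.11,0.02,-0.013,0, 0,0,0,0.15,0.04,-0.015,0, 0,0,0,0.196,0.062,-0.015,0, 0,0,0.3,0.196,0.062,-0.015,0, 0,0,0.6,0.196,0.062,-0.015,0, 0,0,1,0.196,0.062,-0.015,0, 0,0,1,0.196,0.062,-0.015,0]' && python3 -m pendant '[0,0,0.33,0,0,0,0, 0,0,0.66,0,0,0,0, 0,0,1,0,0,0,0, 0,0,1,0,0,0,0]' && python3 -m pendant '[0,0,0.33,0,0,0,0, 0,0,0.66,0,0,0,0, 0,0,1,0,0,0,0, 0,0,1,0,0,0,0, 0,0,1,0,0,0.015,0, 0,0,1,0,0,0.015,0, 0,0,1,0,0,0.015,0.62, 0,0,1,0,0,0.015,0.62, 0,0,1,0,0,-0.1,0.62, 0,0,1,0,0,-0.3,0.62, 0,0,1,0,0,-0.37,0.62, 0,0,1,0,0,-0.37,0.62]'
python3 - <<'E'
from h import *
d=grab("wrist","w12");P=cloud(d,True);im=d["image"]
for v in (0,75):
    c=B(0,v,0,0)[:2];r=toprect(P,im,(c[0]-50,c[0]+50,c[1]-36,c[1]+36),(34,50),im.max(2)<110)
    if r: w=r[0]-L0; print("u,v",w@U,w@W-1,r[1:])
plan((540,340,160,27),(520.6,395.5,160,57),(520.6,395.5,160,90.2))
E
```

```text
t: 54.5
tool_pos: [0.6502, 0.2559, 0.0219]
tool_rot: [0.093, 3.139, 0.001]
contact_force: [-0.9, -0.7, 5.8]
opening: 0.0347
grip_force: 62.7
t: 55.62
tool_pos: [0.5905, 0.2779, 0.0238]
tool_rot: [-0.899, -3.008, 0.002]
contact_force: [0.8, -0.3, -2.9]
opening: 0.0345
grip_force: 61.9
t: 56.12
tool_pos: [0.5909, 0.2776, 0.0239]
tool_rot: [-1.644, -2.676, 0.002]
contact_force: [-0.1, 0.1, -1.5]
opening: 0.0346
grip_force: 61.9
t: 57.62
tool_pos: [0.5928, 0.278, 0.1373]
tool_rot: [2.284, 2.155, 0.004]
contact_force: [0.2, -0.0, -0.5]
opening: 0.0529
grip_force: 0.0
u,v -2.0253233169133575 1.0852191022386561 ('L', np.float32(60.3), 'W', np.float32(35.2), 'ang', np.float32(86.0), 'z', np.float64(41.0), np.int64(2007))
u,v -2.0802635315055644 75.6093492104755 ('L', np.float32(61.0), 'W', np.float32(34.6), 'ang', np.float32(86.9), 'z', np.float64(40.9), np.int64(2821))
a [-0.003 -0.    -1.011] t [ 0.1982 -0.1833 -0.0841] dist mm 85 psi 27.0
a [ 0.  0. -1.] t [0.1942 0.0264 0.    ] dist mm 59 psi 57.0
a [ 0.     0.    -1.107] t [0. 0. 0.] dist mm 0 psi 90.2
```

All three are turned and in line at u≈-2. I'll fetch the straightedge, checking its pose first.

```bash
python3 -m pendant '[0,0,-0.5,0.1,-0.09,-0.09,1, 0,0,-1,0.198,-0.183,-0.09,1, 0,0,-1,0.198,-0.183,-0.09,1, 0,0,-1,0.198,-0.183,-0.09,1]' && python3 -m pendant '[0,0,-0.5,0.1,0.01,0,1, 0,0,-1,0.194,0.026,0,1, 0,0,-1,0.194,0.026,0,1, 0,0,-1,0.194,0.026,0,1]' && python3 -m pendant '[0,0,-0.5,0,0,0,1, 0,0,-1,0,0,0,1, 0,0,-1,0,0,0,1, 0,0,-1,0,0,0,1]'
python3 - <<'E'
from h import *
d=grab("wrist","w13");P=cloud(d,True);im=d["image"];h=cv2.cvtColor(im,cv2.COLOR_RGB2HSV)
print("grip",toprect(P,im,(380,680,330,460),(60,74),(h[...,0]<25)&(h[...,1]>120)))
print("foot",toprect(P,im,(330,720,340,460),(3,11),h[...,1]<60))
print("upr",toprect(P,im,(330,720,340,460),(22,36),h[...,1]<60))
plan((520.9,396.5,39.5,90.3))
E
```

```text
t: 58.18
tool_pos: [0.5385, 0.3397, 0.1588]
tool_rot: [-1.649, -2.669, 0.008]
contact_force: [-0.0, -0.6, -0.3]
opening: 0.0852
grip_force: 0.0
t: 58.68
tool_pos: [0.5206, 0.3949, 0.1602]
tool_rot: [-0.907, -3.004, 0.005]
contact_force: [-1.2, 0.8, 0.5]
opening: 0.0855
grip_force: 0.0
t: 59.18
tool_pos: [0.5211, 0.3947, 0.1612]
tool_rot: [-0.101, -3.137, 0.002]
contact_force: [0.7, -0.5, 0.6]
opening: 0.0854
grip_force: 0.0
grip (array([522.1, 363.2], dtype=float32), 'L', np.float32(97.6), 'W', np.float32(16.6), 'ang', np.float32(0.5), 'z', np.float64(65.5), np.int64(2040))
foot (array([523.6, 375.1], dtype=float32), 'L', np.float32(273.7), 'W', np.float32(36.3), 'ang', np.float32(0.7), 'z', np.float64(6.5), np.int64(6309))
upr (array([522.4, 395.8], dtype=float32), 'L', np.float32(270.1), 'W', np.float32(6.2), 'ang', np.float32(0.5), 'z', np.float64(30.6), np.int64(1514))
a [-0.002 -0.005 -0.133] t [1.000e-04 5.900e-03 4.062e-01] dist mm 122 psi 90.3
```

The straightedge has been knocked about 27 mm towards -y and rests tilted a few degrees over the mat's edge. I'll grip it at its new place and check how it sits in the hand.

```bash
python3 -c "
from h import *
plan((522,364.8,41,90.5))"
python3 -m pendant '[0,-0.005,-0.14,0,-0.1,0.1,1, 0,-0.005,-0.14,-0.003,-0.1,0.2,1, 0,-0.005,-0.14,-0.003,-0.1,0.3,1, 0,-0.005,-0.14,-0.003,-0.1,0.38,1, 0,-0.005,-0.14,-0.003,-0.1,0.398,1, 0,-0.005,-0.14,-0.003,-0.1,0.398,1, 0,-0.005,-0.14,-0.003,-0.1,0.398,0, 0,-0.005,-0.14,-0.003,-0.1,0.398,0, 0,-0.005,-0.14,-0.003,-0.1,0.398,0, 0,-0.005,-0.14,-0.003,-0.1,0.398,0, 0,-0.005,-0.14,-0.003,-0.1,0.398,0]' 100 && python3 -m pendant '[0,0,0,0,0,-0.03,0, 0,0,0,0,0,-0.1,0, 0,0,0,0,0,-0.25,0, 0,0,0,0,0,-0.35,0, 0,0,0,0,0,-0.4,0, 0,0,0,0,0,-0.4,0]'
python3 - <<'E'
from h import *
d=grab("wrist","w14");P=cloud(d,True);im=d["image"];h=cv2.cvtColor(im,cv2.COLOR_RGB2HSV)
p=state()[1]*1000;print(p)
print("upr",toprect(P,im,(350,700,330,470),(139,165),h[...,1]<60))
m=toprect(P,im,(350,700,330,470),(115,136),h[...,1]<60);print("foot",m)
q=P*1000;k=(q[...,2]>115)&(q[...,2]<136)&(h[...,1]<60)&(q[...,0]>380)&(q[...,0]<520)&(abs(q[...,1]-m[0][1])<22)
A=np.c_[q[k][:,:2],np.ones(k.sum())];print("tilt deg",np.degrees(np.linalg.lstsq(A,q[k][:,2],rcond=None)[0][:2]))
E
```

```text
a [-0.002 -0.005 -0.14 ] t [-0.0104 -0.0993  0.4013] dist mm 124 psi 90.5
t: 60.6
tool_pos: [0.521, 0.3667, 0.0443]
tool_rot: [-0.022, 3.138, 0.004]
contact_force: [-0.1, 1.8, 4.3]
opening: 0.0138
grip_force: 98.5
t: 61.35
tool_pos: [0.5204, 0.3657, 0.1641]
tool_rot: [-0.023, 3.139, 0.001]
contact_force: [0.8, -0.7, -2.7]
opening: 0.0141
grip_force: 97.5
[519.57960729 365.26486774 162.3012676 ]
upr (array([465.5, 394.1], dtype=float32), 'L', np.float32(155.0), 'W', np.float32(4.8), 'ang', np.float32(0.8), 'z', np.float64(147.9), np.int64(2576))
foot (array([462.5, 373. ], dtype=float32), 'L', np.float32(149.6), 'W', np.float32(40.5), 'ang', np.float32(0.7), 'z', np.float64(125.7), np.int64(13081))
tilt deg [-0.12306244  3.21023184]
```

It hangs about 2–3° tilted in the hand. The clean fix is to set it flat on its mat place and grip it again.

```bash
python3 -m pendant '[0,0,0.017,0.005,0.05,0,0, 0,0,0.017,0.005,0.094,0,0, 0,0,0.017,0.005,0.094,0.1,0, 0,0,0.017,0.005,0.094,0.2,0, 0,0,0.017,0.005,0.094,0.3,0, 0,0,0.017,0.005,0.094,0.37,0, 0,0,0.017,0.005,0.094,0.395,0, 0,0,0.017,0.005,0.094,0.395,0]' && python3 -m pendant '[0,0,0,0,0,0,1, 0,0,0,0,0,0,1, 0,0,0,0,0,0,1, 0,0,0,0,0,-0.1,1, 0,0,0,0,0,-0.25,1, 0,0,0,0,0,-0.4,1, 0,0,0,0,0,-0.4,1]'
python3 - <<'E'
from h import *
d=grab("wrist","w15");P=cloud(d,True);im=d["image"];h=cv2.cvtColor(im,cv2.COLOR_RGB2HSV)
print("grip",toprect(P,im,(380,680,330,460),(60,74),(h[...,0]<25)&(h[...,1]>120)))
print("foot",toprect(P,im,(330,720,340,440),(3,11),h[...,1]<60))
print("upr",toprect(P,im,(330,720,340,460),(22,36),h[...,1]<60))
plan((520.9,396,39.5,90.3))
E
```

```text
t: 62.4
tool_pos: [0.5186, 0.3945, 0.045]
tool_rot: [-0.01, 3.139, 0.001]
contact_force: [0.2, 0.5, -4.1]
opening: 0.0143
grip_force: 98.7
t: 63.28
tool_pos: [0.5209, 0.3954, 0.1708]
tool_rot: [-0.009, 3.131, 0.008]
contact_force: [-0.3, 0.3, 0.9]
opening: 0.0857
grip_force: 0.0
grip (array([519.8, 393.7], dtype=float32), 'L', np.float32(97.3), 'W', np.float32(15.3), 'ang', np.float32(0.6), 'z', np.float64(67.1), np.int64(1893))
foot (array([521.7, 400. ], dtype=float32), 'L', np.float32(272.6), 'W', np.float32(41.7), 'ang', np.float32(0.4), 'z', np.float64(5.9), np.int64(7332))
upr (array([521.5, 422.3], dtype=float32), 'L', np.float32(268.0), 'W', np.float32(4.8), 'ang', np.float32(0.4), 'z', np.float64(27.6), np.int64(1195))
a [0.005 0.011 0.   ] t [-0.0023  0.0038  0.4268] dist mm 128 psi 90.3
```

```bash
python3 -m pendant '[0.005,0.011,0,0,-0.004,0.15,1, 0.005,0.011,0,0,-0.004,0.3,1, 0.005,0.011,0,0,-0.004,0.4,1, 0.005,0.011,0,0,-0.004,0.43,1, 0.005,0.011,0,0,-0.004,0.43,1, 0.005,0.011,0,0,-0.004,0.43,0, 0.005,0.011,0,0,-0.004,0.43,0, 0.005,0.011,0,0,-0.004,0.43,0, 0.005,0.011,0,0,-0.004,0.43,0, 0.005,0.011,0,0,-0.004,0.43,0, 0.005,0.011,0,0,-0.004,0.43,0]' 100
python3 -m pendant '[0,0,0,0,0,0,0,0,0,0,0,0,-0.05,0,0,0,0,0,0,-0.15,0,0,0,0,0,0,-0.25,0,0,0,0,0,0,-0.35,0,0,0,0,0,0,-0.4,0,0,0,0,0,0,-0.4,0]'
python3 - <<'E'
from h import *
d=grab("wrist","w16");P=cloud(d,True);im=d["image"];h=cv2.cvtColor(im,cv2.COLOR_RGB2HSV)
p=state()[1]*1000;print(p)
print("upr",toprect(P,im,(350,700,370,470),(139,165),h[...,1]<60))
m=toprect(P,im,(350,700,370,470),(115,136),h[...,1]<60);print("foot",m)
q=P*1000;k=(q[...,2]>115)&(q[...,2]<136)&(h[...,1]<60)&(q[...,0]>380)&(q[...,0]<520)&(abs(q[...,1]-m[0][1])<22)
A=np.c_[q[k][:,:2],np.ones(k.sum())];print("tilt deg",np.degrees(np.linalg.lstsq(A,q[k][:,2],rcond=None)[0][:2]))
plan((500,330,p[2],62),(480,280,p[2],34),(480,230,p[2],8),B(-68,0,p[2],-3.35))
E
```

```text
t: 64.7
tool_pos: [0.5185, 0.393, 0.036]
tool_rot: [0.009, -3.138, 0.003]
contact_force: [-1.0, 1.4, 4.0]
opening: 0.0147
grip_force: 97.8
t: 65.58
tool_pos: [0.5191, 0.3929, 0.1562]
tool_rot: [0.009, -3.138, 0.004]
contact_force: [-0.4, 0.9, -4.5]
opening: 0.0148
grip_force: 97.5
[518.35154469 392.47429688 154.5990264 ]
upr (array([461.7, 420.4], dtype=float32), 'L', np.float32(149.0), 'W', np.float32(5.0), 'ang', np.float32(0.3), 'z', np.float64(147.7), np.int64(2831))
foot (array([459.1, 398.7], dtype=float32), 'L', np.float32(144.7), 'W', np.float32(40.8), 'ang', np.float32(0.2), 'z', np.float64(126.2), np.int64(14063))
tilt deg [-0.0569193   1.57601425]
a [-0.01  -0.009  0.944] t [ 0.0623 -0.2079  0.0011] dist mm 65 psi 62.0
a [0.    0.    0.933] t [-0.0194 -0.1785  0.    ] dist mm 54 psi 34.0
a [0.    0.    0.867] t [-0.1382 -0.0932  0.    ] dist mm 50 psi 8.0
a [0.    0.    0.378] t [-0.1573  0.1104  0.    ] dist mm 58 psi -3.3
```

```bash
python3 -m pendant '[0,0,0.3,0.02,-0.07,0,0,0,0,0.6,0.04,-0.14,0,0,0,0,0.944,0.062,-0.208,0,0,0,0,0.944,0.062,-0.208,0,0]' && python3 -m pendant '[0,0,0.3,-0.006,-0.06,0,0,0,0,0.6,-0.01,-0.12,0,0,0,0,0.93,-0.02,-0.178,0,0,0,0,0.93,-0.02,-0.178,0,0]' && python3 -m pendant '[0,0,0.3,-0.05,-0.03,0,0,0,0,0.6,-0.1,-0.06,0,0,0,0,0.87,-0.138,-0.093,0,0,0,0,0.87,-0.138,-0.093,0,0]'&& python3 -m pendant '[0,0,0.2,-0.08,0.05,0,0,0,0,0.378,-0.157,0.11,0,0,0,0,0.378,-0.157,0.11,0,0,0,0,0.378,-0.157,0.11,0,0,0,0,0.378,-0.157,0.11,0,0]'
python3 - <<'E'
from h import *
print(state()[1],yawof(state()[2]))
d=grab("wrist","w17");P=cloud(d,True);im=d["image"];h=cv2.cvtColor(im,cv2.COLOR_RGB2HSV)
print(state()[1])
print("foot",toprect(P,im,(400,650,20,340),(112,136),h[...,1]<60))
plan(B(-68,0,45,-3.35))
E
```

```text
t: 66.12
tool_pos: [0.4991, 0.3289, 0.1531]
tool_rot: [-0.759, -3.041, 0.011]
contact_force: [-0.7, 0.3, -2.8]
opening: 0.0149
grip_force: 98.1
t: 66.62
tool_pos: [0.4801, 0.2801, 0.1546]
tool_rot: [-1.467, -2.773, 0.009]
contact_force: [-0.9, 0.4, -2.9]
opening: 0.0148
grip_force: 98.4
t: 67.12
tool_pos: [0.4809, 0.2307, 0.1555]
tool_rot: [-2.055, -2.373, 0.008]
contact_force: [-0.6, -0.5, -3.9]
opening: 0.0146
grip_force: 98.5
t: 67.75
tool_pos: [0.5195, 0.1893, 0.1557]
tool_rot: [-2.281, -2.158, 0.009]
contact_force: [0.2, -0.9, -4.1]
opening: 0.0145
grip_force: 98.7
[0.51953599 0.18929788 0.15566925] -3.1866480505537127
[0.51957476 0.18919323 0.155746  ]
foot (array([527.9, 247.4], dtype=float32), 'L', np.float32(143.7), 'W', np.float32(40.8), 'ang', np.float32(86.8), 'z', np.float64(125.2), np.int64(14155))
a [-0.009  0.006  0.005] t [-0.0033  0.0014  0.3692] dist mm 111 psi -3.3
```

```bash
python3 -m pendant '[-0.009,0.006,0.005,-0.003,0.001,0.1,0, -0.009,0.006,0.005,-0.003,0.001,0.2,0, -0.009,0.006,0.005,-0.003,0.001,0.3,0, -0.009,0.006,0.005,-0.003,0.001,0.35,0, -0.009,0.006,0.005,-0.003,0.001,0.367,0, -0.009,0.006,0.005,-0.003,0.001,0.367,0]' && python3 -m pendant '[0,0,0,0,0.03,0,0, 0,0,0,0,0.06,0,0, 0,0,0,0,0.09,0,0, 0,0,0,0,0.12,0,0, 0,0,0,0,0.15,0,0, 0,0,0,0,0.18,0,0, 0,0,0,0,0.21,0,0, 0,0,0,0,0.24,0,0, 0,0,0,0,0.27,0,0, 0,0,0,0,0.3,0,0, 0,0,0,0,0.325,0,0, 0,0,0,0,0.34,0,0]' && python3 -m pendant '[0,0,0,0,0.004,0,0, 0,0,0,0,0.008,0,0, 0,0,0,0,0.008,0,0]'
python3 -c "
from h import *
p=state()[1]*1000;print((p[:2]-L0)@U,(p[:2]-L0)@W)"
```

```text
t: 68.55
tool_pos: [0.5203, 0.1874, 0.0465]
tool_rot: [2.287, 2.153, 0.002]
contact_force: [-0.4, -0.2, -2.6]
opening: 0.0142
grip_force: 98.4
t: 70.05
tool_pos: [0.621, 0.181, 0.0457]
tool_rot: [-2.287, -2.151, 0.004]
contact_force: [-6.1, 0.7, 0.4]
opening: 0.0148
grip_force: 99.0
t: 70.42
tool_pos: [0.6233, 0.1808, 0.0456]
tool_rot: [-2.287, -2.152, 0.003]
contact_force: [-5.7, 0.2, -0.8]
opening: 0.0145
grip_force: 99.0
36.14266784962396 0.052250074223707955
```

```bash
python3 -m pendant '[0,0,0,0,0.004,0,0, 0,0,0,0,0.008,0,0, 0,0,0,0,0.012,0,0, 0,0,0,0,0.015,0,0, 0,0,0,0,0.015,0,0]'; python3 -m pendant '[0,0,0,0,0.004,0,0, 0,0,0,0,0.008,0,0, 0,0,0,0,0.008,0,0]'
python3 -c "
from h import *
p=state()[1]*1000;print((p[:2]-L0)@U,(p[:2]-L0)@W,yawof(state()[2]))"
```

```text
t: 71.05
tool_pos: [0.6277, 0.1806, 0.0456]
tool_rot: [-2.287, -2.152, 0.003]
contact_force: [-6.4, -0.0, -1.5]
opening: 0.0146
grip_force: 99.1
t: 71.42
tool_pos: [0.6294, 0.1804, 0.0456]
tool_rot: [-2.286, -2.151, 0.006]
contact_force: [-7.9, 0.4, 0.6]
opening: 0.0148
grip_force: 99.3
42.30794777852551 -0.04726152984962957 -3.466818761040564
```

Contact is at the expected place (42.3). I'll press on to about 18 N.

```bash
python3 -m pendant '[0,0,0,0,0.004,0,0, 0,0,0,0,0.007,0,0, 0,0,0,0,0.007,0,0]'; python3 -m pendant '[0,0,0,0,0.004,0,0, 0,0,0,0,0.007,0,0, 0,0,0,0,0.007,0,0, 0,0,0,0,0.007,0,0]'
python3 - <<'E'
from h import *
p=state()[1]*1000;print((p[:2]-L0)@U,(p[:2]-L0)@W, state()[0]["wrist_torque"])
grab("wrist","w18")
E
```

```text
t: 71.8
tool_pos: [0.6295, 0.1804, 0.0454]
tool_rot: [-2.283, -2.149, 0.012]
contact_force: [-14.8, 0.4, 5.6]
opening: 0.015
grip_force: 100.1
t: 72.3
tool_pos: [0.6296, 0.1804, 0.0452]
tool_rot: [-2.28, -2.147, 0.018]
contact_force: [-21.8, 0.0, 10.4]
opening: 0.0147
grip_force: 100.7
42.4873106961884 -0.010273335476300076 [0.02805306 3.49164056 0.02105398]
```

View pics/w18.png

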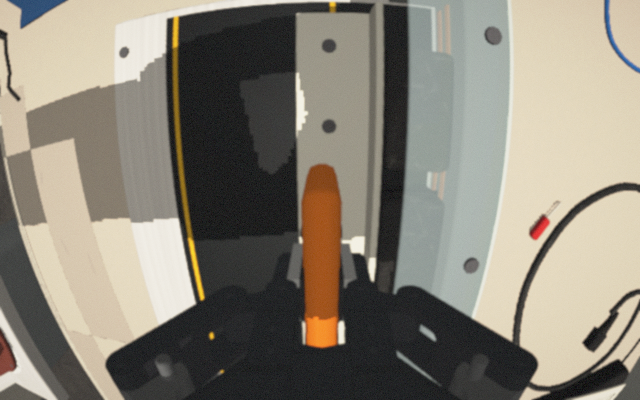

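The adapters are seen under the guard at (435,110) and (425,240), long sides at the rail. I'll back off and return the straightedge.

```bash
python3 -m pendant '[0,0,0,0,-0.03,0,0, 0,0,0,0,-0.07,0,0, 0,0,0,0,-0.12,0,0, 0,0,0,0,-0.2,0,0, 0,0,0,0,-0.2,-0.1,0, 0,0,0,0,-0.24,-0.2,0, 0,0,0,0,-0.3,-0.3,0, 0,0,0,0,-0.37,-0.37,0, 0,0,0,0,-0.37,-0.37,0, 0,0,0,0,-0.37,-0.37,0]'
python3 - <<'E'
from h import *
p=state()[1]*1000; print(p)
plan((480,230,156,22),(485,300,156,48),(510,360,156,74),(519,394.5,156,90.15))
E
```

```text
t: 73.6
tool_pos: [0.5239, 0.1867, 0.1561]
tool_rot: [2.288, 2.153, -0.0]
contact_force: [0.5, 0.6, -3.7]
opening: 0.0146
grip_force: 98.9
[523.93371126 186.74531485 156.07045092]
a [-0.     0.001 -0.85 ] t [ 0.135  -0.155   0.0002] dist mm 62 psi 22.0
a [ 0.     0.    -0.867] t [0.2101 0.1029 0.    ] dist mm 70 psi 48.0
a [ 0.     0.    -0.867] t [0.0719 0.2044 0.    ] dist mm 65 psi 74.0
a [ 0.     0.    -0.538] t [0.0029 0.1188 0.    ] dist mm 36 psi 90.2
```

```bash
python3 -m pendant '[0,0,-0.3,0.05,-0.05,0,0, 0,0,-0.6,0.09,-0.1,0,0, 0,0,-0.85,0.135,-0.155,0,0, 0,0,-0.85,0.135,-0.155,0,0]' && python3 -m pendant '[0,0,-0.3,0.07,0.03,0,0, 0,0,-0.6,0.14,0.07,0,0, 0,0,-0.867,0.21,0.103,0,0, 0,0,-0.867,0.21,0.103,0,0]' && python3 -m pendant '[0,0,-0.3,0.02,0.07,0,0, 0,0,-0.6,0.05,0.14,0,0, 0,0,-0.867,0.072,0.204,0,0, 0,0,-0.867,0.072,0.204,0,0]' && python3 -m pendant '[0,0,-0.3,0,0.07,0,0, 0,0,-0.54,0.003,0.119,0,0, 0,0,-0.54,0.003,0.119,0,0, 0,0,-0.54,0.003,0.119,0,0]'
python3 - <<'E'
from h import *
d=grab("wrist","w20");P=cloud(d,True);im=d["image"];h=cv2.cvtColor(im,cv2.COLOR_RGB2HSV)
p=state()[1]*1000;print(p)
print("upr",toprect(P,im,(350,700,370,470),(139,165),h[...,1]<60))
print("foot",toprect(P,im,(350,700,370,470),(112,136),h[...,1]<60))
E
```

```text
t: 74.1
tool_pos: [0.4793, 0.2304, 0.155]
tool_rot: [-1.755, -2.604, 0.003]
contact_force: [0.2, 0.1, -3.2]
opening: 0.0141
grip_force: 98.9
t: 74.6
tool_pos: [0.4858, 0.3005, 0.1558]
tool_rot: [-1.127, -2.932, 0.002]
contact_force: [-0.4, -0.2, -3.3]
opening: 0.0148
grip_force: 99.0
t: 75.1
tool_pos: [0.5109, 0.3597, 0.156]
tool_rot: [-0.442, -3.11, 0.002]
contact_force: [0.9, -0.6, -3.4]
opening: 0.0147
grip_force: 99.1
t: 75.6
tool_pos: [0.519, 0.3934, 0.1564]
tool_rot: [0.0, -3.141, 0.002]
contact_force: [0.6, -0.4, -3.1]
opening: 0.0147
grip_force: 98.9
[519.0718984  393.48777749 156.47337194]
upr (array([461.6, 421.3], dtype=float32), 'L', np.float32(148.7), 'W', np.float32(4.9), 'ang', np.float32(0.0), 'z', np.float64(147.8), np.int64(2819))
foot (array([458.8, 399.5], dtype=float32), 'L', np.float32(143.5), 'W', np.float32(40.9), 'ang', np.float32(0.0), 'z', np.float64(126.2), np.int64(14069))
```

```bash
python3 -m pendant '[0,0,-0.01,0,0,0.1,0, 0,0,-0.01,0,0,0.2,0, 0,0,-0.01,0,0,0.3,0, 0,0,-0.01,0,0,0.37,0, 0,0,-0.01,0,0,0.39,0, 0,0,-0.01,0,0,0.4,0, 0,0,-0.01,0,0,0.4,0]' && python3 -m pendant '[0,0,0,0,0,0,1, 0,0,0,0,0,0,1, 0,0,0,0,0,0,1, 0,0,0,0,0,-0.05,1, 0,0,0,0,0,-0.2,1, 0,0,0,0,0,-0.35,1, 0,0,0,0,0,-0.45,1, 0,0,0,0,0,-0.45,1]'
python3 - <<'E'
from h import *
d=grab("wrist","w21");P=cloud(d,True);im=d["image"];h=cv2.cvtColor(im,cv2.COLOR_RGB2HSV)
print("grip",toprect(P,im,(400,660,350,440),(60,74),(h[...,0]<25)&(h[...,1]>120)))
print("foot",toprect(P,im,(350,700,350,440),(3,11),h[...,1]<60))
print("upr",toprect(P,im,(350,700,350,440),(22,36),h[...,1]<60))
plan((520,250,180,90),(510,100,175,90),(508.8,0.4,140,90),(508.8,0.4,69,90))
E
```

```text
t: 76.53
tool_pos: [0.52, 0.3951, 0.038]
tool_rot: [-0.014, 3.14, 0.001]
contact_force: [0.2, 0.6, -3.7]
opening: 0.0151
grip_force: 99.1
t: 77.53
tool_pos: [0.5212, 0.3959, 0.1771]
tool_rot: [-0.015, 3.134, 0.007]
contact_force: [0.9, 0.5, -0.7]
opening: 0.0851
grip_force: 0.0
grip (array([521.1, 394.1], dtype=float32), 'L', np.float32(96.6), 'W', np.float32(15.7), 'ang', np.float32(0.9), 'z', np.float64(67.0), np.int64(1811))
foot (array([522.6, 400.3], dtype=float32), 'L', np.float32(270.8), 'W', np.float32(41.4), 'ang', np.float32(0.5), 'z', np.float64(5.9), np.int64(7092))
upr (array([522.1, 422.5], dtype=float32), 'L', np.float32(268.5), 'W', np.float32(5.2), 'ang', np.float32(0.5), 'z', np.float64(27.6), np.int64(1142))
a [0.003 0.007 0.018] t [ 0.0043 -0.4839 -0.0205] dist mm 145 psi 90.0
a [0. 0. 0.] t [ 0.0333 -0.5     0.0167] dist mm 150 psi 90.0
a [0. 0. 0.] t [ 0.004  -0.332   0.1167] dist mm 106 psi 90.0
a [0. 0. 0.] t [0.     0.     0.2367] dist mm 71 psi 90.0
```

```bash
python3 -m pendant '[0,0,0,0.004,-0.48,-0.02,0, 0,0,0,0.004,-0.48,-0.02,0, 0,0,0,0.004,-0.48,-0.02,0, 0,0,0,0.037,-0.98,0,0, 0,0,0,0.037,-0.98,0,0, 0,0,0,0.037,-0.98,0,0, 0,0,0,0.037,-0.98,0,0, 0,0,0,0.037,-0.98,0,0]' && python3 -m pendant '[0,0,0,0.004,-0.33,0.1,0, 0,0,0,0.004,-0.33,0.1,0, 0,0,0,0.004,-0.33,0.1,0, 0,0,0,0.004,-0.33,0.1,0, 0,0,0,0.004,-0.33,0.1,0]'
python3 -c "
from h import *
plan((508.8,0.2,69,90))"
```

```text
t: 78.58
tool_pos: [0.5105, 0.1014, 0.1711]
tool_rot: [0.015, -3.141, -0.001]
contact_force: [0.5, -0.5, 0.1]
opening: -0.0002
grip_force: 0.0
t: 79.2
tool_pos: [0.5109, 0.0029, 0.1423]
tool_rot: [-0.018, 3.141, 0.0]
contact_force: [-0.4, 0.1, 0.3]
opening: 0.0001
grip_force: 0.0
a [0.    0.002 0.022] t [ 0.0075 -0.009   0.2444] dist mm 73 psi 90.0
```

```bash
python3 -m pendant '[0,0,0,0.007,-0.009,0.12,0, 0,0,0,0.007,-0.009,0.22,0, 0,0,0,0.007,-0.009,0.245,0, 0,0,0,0.007,-0.009,0.245,0, 0,0,0,0.007,-0.009,0.26,0, 0,0,0,0.007,-0.009,0.27,0, 0,0,0,0.007,-0.009,0.277,0, 0,0,0,0.007,-0.009,0.277,0]' && python3 -m pendant '[0,0,0,0,0,0.005,0, 0,0,0,0,0,0.005,0]'
```

```text
t: 80.2
tool_pos: [0.5101, -0.0012, 0.0609]
tool_rot: [-0.014, 3.138, -0.0]
contact_force: [-0.6, 1.1, 8.8]
opening: -0.0002
grip_force: 4.2
t: 80.45
tool_pos: [0.5102, -0.0012, 0.0608]
tool_rot: [-0.014, 3.139, -0.0]
contact_force: [-4.6, 1.6, 17.0]
opening: 0.0
grip_force: 8.2
```

Bottomed out again (0.0608, same depth as before). I'll lift clear, open the fingers, and check the whole scene.

```bash
python3 -m pendant '[0,0,0,0,0,-0.1,0, 0,0,0,0,0,-0.3,0.5, 0,0,0,0.2,0,-0.45,1, 0,0,0,0.4,0,-0.6,1, 0,0,0,0.4,0,-0.6,1, 0,0,0,0.4,0,-0.6,1]'
python3 - <<'E'
from h import *
d=grab("top","t22");P=cloud(d);im=d["image"];h=cv2.cvtColor(im,cv2.COLOR_RGB2HSV)
for v in (-75,0,75):
    c=B(75,v,0,0)[:2]; r=toprect(P,im,(c[0]-35,c[0]+35,c[1]-40,c[1]+40),(30,47),im.max(2)<110)
    if r: w=r[0]-L0; print("u,v",w@U,w@W-1,r)
print("grip",toprect(P,im,(400,660,350,440),(60,74),(h[...,0]<25)&(h[...,1]>120)))
print("foot",toprect(P,im,(350,700,350,440),(3,11),h[...,1]<60))
print("dial",toprect(P,im,(540,620,-50,50),(65,82)))
cv2.imwrite("pics/t22c.png",cv2.resize(im[100:290,140:500,::-1],None,fx=2.2,fy=2.2,interpolation=cv2.INTER_CUBIC))
E
```

```text
t: 81.2
tool_pos: [0.3885, -0.0025, 0.2388]
tool_rot: [-0.014, 3.137, -0.002]
contact_force: [0.5, 0.7, 0.3]
opening: 0.0851
grip_force: 0.0
u,v 76.340903779841 -74.76504878769416 (array([659.1, 104.8], dtype=float32), 'L', np.float32(58.7), 'W', np.float32(13.8), 'ang', np.float32(87.1), 'z', np.float64(40.5), np.int64(103))
u,v 76.6853044185486 -0.21754316380884176 (array([663.8, 179.2], dtype=float32), 'L', np.float32(60.1), 'W', np.float32(13.2), 'ang', np.float32(87.6), 'z', np.float64(40.5), np.int64(103))
u,v 74.94546892704811 75.71054405133984 (array([666.5, 255.1], dtype=float32), 'L', np.float32(62.8), 'W', np.float32(13.1), 'ang', np.float32(89.9), 'z', np.float64(40.9), np.int64(106))
grip (array([524.3, 393.7], dtype=float32), 'L', np.float32(98.7), 'W', np.float32(17.2), 'ang', np.float32(1.9), 'z', np.float64(67.5), np.int64(222))
foot (array([524.8, 402.5], dtype=float32), 'L', np.float32(274.3), 'W', np.float32(45.6), 'ang', np.float32(0.8), 'z', np.float64(6.9), np.int64(856))
dial (array([571.2,  -3.4], dtype=float32), 'L', np.float32(40.1), 'W', np.float32(12.0), 'ang', np.float32(113.7), 'z', np.float64(72.8), np.int64(68))
```

View pics/t22c.png

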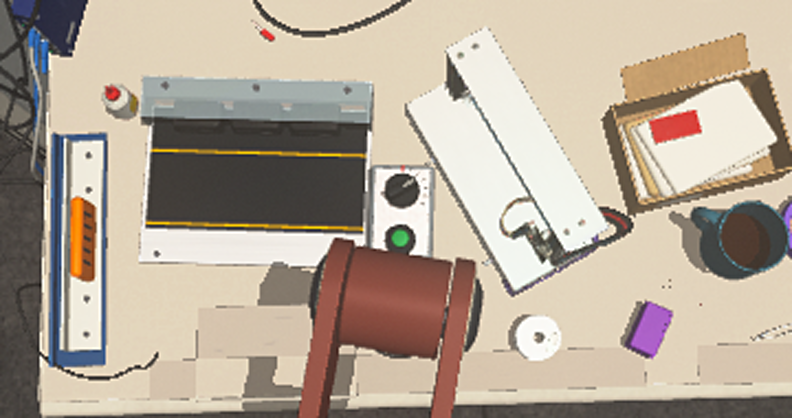

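The scene looks right: adapters in a row under the guard at (185–330,127), straightedge on its mat, dial on the third tick, bystanders untouched. I'll take one near check that the third adapter is square.

```bash
python3 -m pendant '[0,0,0,-0.4,0.7,-0.1,1, 0,0,0,-0.4,0.7,-0.1,1, 0,0,0,-0.4,0.7,-0.1,1, 0,0,0,-0.4,0.7,-0.1,1, 0,0,0,-0.4,0.7,-0.1,1, 0,0,0,-0.4,0.7,-0.1,1, 0,0,0,-0.4,0.7,-0.1,1]'
python3 - <<'E'
from h import *
d=grab("wrist","w23");P=cloud(d,True);im=d["image"]
q=P*1000; uu=(q[...,:2]-L0)@U; vv=(q[...,:2]-L0)@W-1
for v in (-75,0,75):
    m=(q[...,2]>36)&(q[...,2]<46)&(uu>55)&(uu<90)&(abs(vv-v)<26)&(im.max(2)<120)
    e=[]
    for b in np.arange(v-24,v+24,4):
        k=m&(vv>=b)&(vv<b+4)
        if k.sum()>3: e.append((b+2,uu[k].min()))
    e=np.array(e)
    if len(e)>3: s=np.polyfit(e[:,0]-v,e[:,1],1); print(v,"near edge u",s[1].round(2),"slope deg",np.degrees(s[0]).round(2),len(e))
E
```

```text
t: 82.12
tool_pos: [0.5061, 0.2079, 0.2662]
tool_rot: [0.012, -3.14, 0.001]
contact_force: [-0.4, -0.7, -0.4]
opening: 0.0853
grip_force: 0.0
-75 near edge u 70.97 slope deg 0.6 11
0 near edge u 70.71 slope deg -0.67 12
75 near edge u 70.7 slope deg 0.54 12
```

All three near edges agree within 0.3 mm and are square within measurement noise, so I'll hand in.

```bash
python3 -c "
from station import ctrl
print(ctrl.finish_job())"
```

```text
the job is handed in; nothing more can be done
None
```

I completed and handed in both passes of the test on the three adapters: dial at 3 clicks, start pressed each time, all three flush at the rail within about 0.3 mm, straightedge back on its mat within about 2 mm (it was knocked aside once and I reset it), gripper open and clear; the hand-in returned no score.

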